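# Make up a brake order on a pin stand

## Robot

A 6-joint arm with a two-finger parallel gripper is mounted at the origin on the work surface. World frame = base frame: x ahead of the robot, y to its left, z up, the work surface at z = 0. Lengths are in m, angles in rad, forces in N, time in s.
With the tool pointing down it reaches from about 0.35 to 0.975 m from the base axis. Payload 7.1 kg.
Tool frame: the origin (TCP) lies at the very end of the fingers, on their centre line; the grasp point (between the pads) lies 19 mm behind it (env.pinch_z is the distance from the TCP to the grasp point, in m); z points along the fingers, x is the direction in which the jaws open and shut, and the axes are right-handed (so a half turn about z gives the same grasp; the last joint's range is limited). The gripper opens to 88 mm and grips with 3 to 60 N. Pads are 20 mm wide; open, the fingers measure 115 mm over their backs; the gripper's body (75 mm by 178 mm) begins 61 mm behind the grasp point.
Start: joints at [1.239, 0.423, 1.63, -0, 1.089, -0.019], TCP at [0.192, 0.595, 0.223] pointing down, gripper open.
Joint ranges: [-3, 3], [-0.9, 2.11], [0.09, 2.58], [-1.31, 4.45], [0.11, 2.69], [-2.54, 2.54]. Speed limits (rad/s): [2.39, 2.39, 3.01, 3.14, 3.14, 3.14].

## Interface

Orientations are given as a unit quaternion [x, y, z, w].
In Python, from plant import env, viewer, models gives the robot as it stands.
- The arm moves only by the tool jog_arm, never from a script. Its argument "increments" is one flat list of numbers, 4 for each row, row after row: the shift along the tool's x, y, z in m, then the turn about the tool's z in rad. A call has 1 to 20 rows; each row shifts and turns the commanded pose from where the row before left it, along the tool's axes as they then stand; what a row does not reach is not made up. A row lasts 1/10 s, in which the tool goes at most 50 mm and 8.59 degrees, less where a joint would pass 70% of its speed; a pose out of reach is approached as far as the arm can. A call is refused whole if a number of a shift passes 0.05 or a number of a turn 0.15, either way. A call with a gripper value outside its range is refused whole. "gripper" is the opening in per cent of the stroke, from 0 (shut) to 100 (fully open), set as the call begins (left out, the last holds). The fingers move at their own pace and stop on an object; "grip_force" is the grip in N (left out, the last holds). Time passes only in rows, so rows that do not move let the fingers close. It gives the time, the measured TCP pose, the force and the opening at its end, in the units of the state.
- env.read_state(): the state, without advancing time (a new reading comes with each control period).
- viewer.read_camera(name): name is "scene" or "top" or "wrist"; returns the picture (480x640x3 uint8, blue, green, red); there is no depth.
- viewer.camera_model(name): a dict with "camera_matrix" (3x3 intrinsics, pixels), "distortion" ([k1, k2, p1, p2, k3] as OpenCV has them; the pictures are not rectified), "origin" and "rotation" of the camera in the world; the wrist camera has in their place "T_tool_cam" (4x4, takes a point from camera to tool coordinates, whose origin is the TCP and whose axes are the tool frame's). Camera axes: x right, y down, z forward; pixel columns grow to the right and rows downward; lengths in m; the calibration is good to about 2 mm. A picture is of the moment at which its call begins: read the wrist's pose just before it. camera_model takes no time and is no camera call.
- env.sign_off(): hands the job in, once; it reports no verdict.
Trained networks look in the newest picture that a camera, given by its name, has taken for a name from the list of things; names that differ only in an ending like _2 or _b are one class to them, and where a whole thing is asked for, a point or a joint stands for the part that bears it (a point fixed in the world has none). Each returns a list of dicts, best first, with "score" (0 to 1); they miss things now and then, are a little off and sometimes report something else, mostly with a low value. They report only what shows in the picture. A call takes as long as a camera call. They do not tell look-alikes from the thing itself.
- models.masks_of(camera, query): "mask" (480x640 bool, what is visible of it) and "box" ([centre column, centre row, width, height] in pixels, round what is visible of it).
The state is a dict: "clock": time; "qpos": joint angles; "dq": joint speeds; "joint_efforts": joint torques, N m; "tcp_pos": TCP position; "ee_rot": TCP orientation; "force": force on the tool from outside, world axes, zero at the start; "wrist_torque": the same for the moment, N m; "finger_gap": finger opening in m.
Only numpy, scipy, OpenCV 4.12 (cv2) and the standard library are available. Lean on these libraries where they do the work, as an engineer would, in place of code of your own. Each camera call takes 0.05 s, during which the arm holds its last target.

## Task

Make up the brake order: load every loose backplate onto the pin stand that has the white order marker standing at its near end, lowering each over both pins until it lies flush, then close the stack with the aluminium cover plate, lowered over the same pins until flush on top. Only then stand the order marker upright on the middle of that cover to show the order is ready. Lower the plates and the cover, do not let them fall onto the stand; leave the other stand empty and the tin at its end where it is.

Things in the scene. Friction and masses are not known exactly. Their poses are not given: they have to be found in the camera images.
- backplate1: a loose dark steel brake backplate lying flat, there may be 2 to 4 of them (absent ones read None): 8 mm thick, 130 mm long, 50 mm wide over its middle 78 mm and 34 mm wide at its two ears, with a 12 mm through hole in each ear, 45 mm either side of the middle; about 0.36 kg. Origin: centre of its underside, x along its length, z up. The same either way round
- backplate2: a loose dark steel brake backplate lying flat, there may be 2 to 4 of them (absent ones read None): 8 mm thick, 130 mm long, 50 mm wide over its middle 78 mm and 34 mm wide at its two ears, with a 12 mm through hole in each ear, 45 mm either side of the middle; about 0.36 kg. Origin: centre of its underside, x along its length, z up. The same either way round
- backplate3: a loose dark steel brake backplate lying flat, there may be 2 to 4 of them (absent ones read None): 8 mm thick, 130 mm long, 50 mm wide over its middle 78 mm and 34 mm wide at its two ears, with a 12 mm through hole in each ear, 45 mm either side of the middle; about 0.36 kg. Origin: centre of its underside, x along its length, z up. The same either way round
- backplate4: a loose dark steel brake backplate lying flat, there may be 2 to 4 of them (absent ones read None): 8 mm thick, 130 mm long, 50 mm wide over its middle 78 mm and 34 mm wide at its two ears, with a 12 mm through hole in each ear, 45 mm either side of the middle; about 0.36 kg. Origin: centre of its underside, x along its length, z up. The same either way round
- cover: the loose cover plate lying flat: plain rectangular aluminium, 150 x 60 x 12 mm, 12 mm through holes on its long centre line 45 mm either side of the middle; about 0.29 kg. Origin: centre of its underside, x along its length, z up. The same either way round
- marker: the order marker: white plastic, a round foot 40 mm in diameter and 10 mm high with an upright stem 20 mm in diameter on it, 60 mm high in all, 80 g. It starts standing at the near end (the robot's side) of one of the two stands, about 125 mm from that stand's middle. Origin: centre of its underside, z up
- stand_left: a fixed grey steel pin stand: base 170 x 70 mm, 20 mm thick, with two upright steel locating pins of 10 mm diameter on its long centre line, 45 mm either side of the middle; each pin stands 60 mm above the base's top and its last 12 mm taper to 4 mm. Room for four backplates and the cover. Origin: centre of its underside, on the work surface; x along its length (through both pins), y across, z up. Both stands are alike and start empty. This one is on the robot's left
- stand_right: a fixed grey steel pin stand: base 170 x 70 mm, 20 mm thick, with two upright steel locating pins of 10 mm diameter on its long centre line, 45 mm either side of the middle; each pin stands 60 mm above the base's top and its last 12 mm taper to 4 mm. Room for four backplates and the cover. Origin: centre of its underside, on the work surface; x along its length (through both pins), y across, z up. Both stands are alike and start empty. This one is on the robot's right
- tin: bystander: a small closed metal tin with a paper label, 40 mm in diameter, 55 mm high, standing at the near end of the stand that is not marked. Origin: centre of its underside
Mind the look-alikes: they are no part of the job. Leave any brown or red look-alike of the backplate1 alone. Leave any brown look-alike of the backplate2 alone.

How it is judged:
On the way, in this order (a step that is already met when the one before it is completed fails the run):
1. every backplate present is on both pins of the stand that the marker stands beside, flush, the marker still in its place (distance of marker from where it was at the start of the episode below 0.03 m and ((horizontal distance between marker and stand_left below 0.2 m and (horizontal distance between backplate1 and stand_left below 0.004 m and z of backplate1 in the frame of stand_left between 0.018 and 0.0465 m and angle between backplate1's own z axis and vertical below 0.03 rad and angle between the x axis of backplate1 and the x axis of stand_left, either way round below 0.05 rad) and (horizontal distance between backplate2 and stand_left below 0.004 m and z of backplate2 in the frame of stand_left between 0.018 and 0.0465 m and angle between backplate2's own z axis and vertical below 0.03 rad and angle between the x axis of backplate2 and the x axis of stand_left, either way round below 0.05 rad) and (horizontal distance between backplate3 and stand_left below 0.004 m and z of backplate3 in the frame of stand_left between 0.018 and 0.0465 m and angle between backplate3's own z axis and vertical below 0.03 rad and angle between the x axis of backplate3 and the x axis of stand_left, either way round below 0.05 rad) and (horizontal distance between backplate4 and stand_left below 0.004 m and z of backplate4 in the frame of stand_left between 0.018 and 0.0465 m and angle between backplate4's own z axis and vertical below 0.03 rad and angle between the x axis of backplate4 and the x axis of stand_left, either way round below 0.05 rad)) or (horizontal distance between marker and stand_right below 0.2 m and (horizontal distance between backplate1 and stand_right below 0.004 m and z of backplate1 in the frame of stand_right between 0.018 and 0.0465 m and angle between backplate1's own z axis and vertical below 0.03 rad and angle between the x axis of backplate1 and the x axis of stand_right, either way round below 0.05 rad) and (horizontal distance between backplate2 and stand_right below 0.004 m and z of backplate2 in the frame of stand_right between 0.018 and 0.0465 m and angle between backplate2's own z axis and vertical below 0.03 rad and angle between the x axis of backplate2 and the x axis of stand_right, either way round below 0.05 rad) and (horizontal distance between backplate3 and stand_right below 0.004 m and z of backplate3 in the frame of stand_right between 0.018 and 0.0465 m and angle between backplate3's own z axis and vertical below 0.03 rad and angle between the x axis of backplate3 and the x axis of stand_right, either way round below 0.05 rad) and (horizontal distance between backplate4 and stand_right below 0.004 m and z of backplate4 in the frame of stand_right between 0.018 and 0.0465 m and angle between backplate4's own z axis and vertical below 0.03 rad and angle between the x axis of backplate4 and the x axis of stand_right, either way round below 0.05 rad)))), for 0.2 s.
2. the cover is on both pins of that stand, flush on the top backplate ((((horizontal distance between backplate1 and stand_left below 0.004 m and z of backplate1 in the frame of stand_left between 0.018 and 0.0465 m and angle between backplate1's own z axis and vertical below 0.03 rad and angle between the x axis of backplate1 and the x axis of stand_left, either way round below 0.05 rad) and (horizontal distance between backplate2 and stand_left below 0.004 m and z of backplate2 in the frame of stand_left between 0.018 and 0.0465 m and angle between backplate2's own z axis and vertical below 0.03 rad and angle between the x axis of backplate2 and the x axis of stand_left, either way round below 0.05 rad) and (horizontal distance between backplate3 and stand_left below 0.004 m and z of backplate3 in the frame of stand_left between 0.018 and 0.0465 m and angle between backplate3's own z axis and vertical below 0.03 rad and angle between the x axis of backplate3 and the x axis of stand_left, either way round below 0.05 rad) and (horizontal distance between backplate4 and stand_left below 0.004 m and z of backplate4 in the frame of stand_left between 0.018 and 0.0465 m and angle between backplate4's own z axis and vertical below 0.03 rad and angle between the x axis of backplate4 and the x axis of stand_left, either way round below 0.05 rad) and horizontal distance between cover and stand_left below 0.004 m and z of cover in the frame of stand_left below 0.0545 m and angle between cover's own z axis and vertical below 0.03 rad and angle between the x axis of cover and the x axis of stand_left, either way round below 0.05 rad and z of cover in the frame of backplate1 above 0.006 m and z of cover in the frame of backplate2 above 0.006 m and z of cover in the frame of backplate3 above 0.006 m and z of cover in the frame of backplate4 above 0.006 m and (contact force between cover and backplate1 above 0.3 N or contact force between cover and backplate2 above 0.3 N or contact force between cover and backplate3 above 0.3 N or contact force between cover and backplate4 above 0.3 N)) or ((horizontal distance between backplate1 and stand_right below 0.004 m and z of backplate1 in the frame of stand_right between 0.018 and 0.0465 m and angle between backplate1's own z axis and vertical below 0.03 rad and angle between the x axis of backplate1 and the x axis of stand_right, either way round below 0.05 rad) and (horizontal distance between backplate2 and stand_right below 0.004 m and z of backplate2 in the frame of stand_right between 0.018 and 0.0465 m and angle between backplate2's own z axis and vertical below 0.03 rad and angle between the x axis of backplate2 and the x axis of stand_right, either way round below 0.05 rad) and (horizontal distance between backplate3 and stand_right below 0.004 m and z of backplate3 in the frame of stand_right between 0.018 and 0.0465 m and angle between backplate3's own z axis and vertical below 0.03 rad and angle between the x axis of backplate3 and the x axis of stand_right, either way round below 0.05 rad) and (horizontal distance between backplate4 and stand_right below 0.004 m and z of backplate4 in the frame of stand_right between 0.018 and 0.0465 m and angle between backplate4's own z axis and vertical below 0.03 rad and angle between the x axis of backplate4 and the x axis of stand_right, either way round below 0.05 rad) and horizontal distance between cover and stand_right below 0.004 m and z of cover in the frame of stand_right below 0.0545 m and angle between cover's own z axis and vertical below 0.03 rad and angle between the x axis of cover and the x axis of stand_right, either way round below 0.05 rad and z of cover in the frame of backplate1 above 0.006 m and z of cover in the frame of backplate2 above 0.006 m and z of cover in the frame of backplate3 above 0.006 m and z of cover in the frame of backplate4 above 0.006 m and (contact force between cover and backplate1 above 0.3 N or contact force between cover and backplate2 above 0.3 N or contact force between cover and backplate3 above 0.3 N or contact force between cover and backplate4 above 0.3 N)))), for 0.2 s.
At the end, for the whole second after the job is handed in: every backplate present and, on top of them, the cover are on both pins of the marked stand, centred within 4 mm, lying flat within 0.03 rad and resting on one another; the marker stands upright on the cover within 20 mm of its middle; all is released and at rest ((((horizontal distance between backplate1 and stand_left below 0.004 m and z of backplate1 in the frame of stand_left between 0.018 and 0.0465 m and angle between backplate1's own z axis and vertical below 0.03 rad and angle between the x axis of backplate1 and the x axis of stand_left, either way round below 0.05 rad) and (horizontal distance between backplate2 and stand_left below 0.004 m and z of backplate2 in the frame of stand_left between 0.018 and 0.0465 m and angle between backplate2's own z axis and vertical below 0.03 rad and angle between the x axis of backplate2 and the x axis of stand_left, either way round below 0.05 rad) and (horizontal distance between backplate3 and stand_left below 0.004 m and z of backplate3 in the frame of stand_left between 0.018 and 0.0465 m and angle between backplate3's own z axis and vertical below 0.03 rad and angle between the x axis of backplate3 and the x axis of stand_left, either way round below 0.05 rad) and (horizontal distance between backplate4 and stand_left below 0.004 m and z of backplate4 in the frame of stand_left between 0.018 and 0.0465 m and angle between backplate4's own z axis and vertical below 0.03 rad and angle between the x axis of backplate4 and the x axis of stand_left, either way round below 0.05 rad) and horizontal distance between cover and stand_left below 0.004 m and z of cover in the frame of stand_left below 0.0545 m and angle between cover's own z axis and vertical below 0.03 rad and angle between the x axis of cover and the x axis of stand_left, either way round below 0.05 rad and z of cover in the frame of backplate1 above 0.006 m and z of cover in the frame of backplate2 above 0.006 m and z of cover in the frame of backplate3 above 0.006 m and z of cover in the frame of backplate4 above 0.006 m and (contact force between cover and backplate1 above 0.3 N or contact force between cover and backplate2 above 0.3 N or contact force between cover and backplate3 above 0.3 N or contact force between cover and backplate4 above 0.3 N)) or ((horizontal distance between backplate1 and stand_right below 0.004 m and z of backplate1 in the frame of stand_right between 0.018 and 0.0465 m and angle between backplate1's own z axis and vertical below 0.03 rad and angle between the x axis of backplate1 and the x axis of stand_right, either way round below 0.05 rad) and (horizontal distance between backplate2 and stand_right below 0.004 m and z of backplate2 in the frame of stand_right between 0.018 and 0.0465 m and angle between backplate2's own z axis and vertical below 0.03 rad and angle between the x axis of backplate2 and the x axis of stand_right, either way round below 0.05 rad) and (horizontal distance between backplate3 and stand_right below 0.004 m and z of backplate3 in the frame of stand_right between 0.018 and 0.0465 m and angle between backplate3's own z axis and vertical below 0.03 rad and angle between the x axis of backplate3 and the x axis of stand_right, either way round below 0.05 rad) and (horizontal distance between backplate4 and stand_right below 0.004 m and z of backplate4 in the frame of stand_right between 0.018 and 0.0465 m and angle between backplate4's own z axis and vertical below 0.03 rad and angle between the x axis of backplate4 and the x axis of stand_right, either way round below 0.05 rad) and horizontal distance between cover and stand_right below 0.004 m and z of cover in the frame of stand_right below 0.0545 m and angle between cover's own z axis and vertical below 0.03 rad and angle between the x axis of cover and the x axis of stand_right, either way round below 0.05 rad and z of cover in the frame of backplate1 above 0.006 m and z of cover in the frame of backplate2 above 0.006 m and z of cover in the frame of backplate3 above 0.006 m and z of cover in the frame of backplate4 above 0.006 m and (contact force between cover and backplate1 above 0.3 N or contact force between cover and backplate2 above 0.3 N or contact force between cover and backplate3 above 0.3 N or contact force between cover and backplate4 above 0.3 N))) and horizontal distance between marker and cover below 0.02 m and z of marker in the frame of cover between 0.01 and 0.0145 m and angle between marker's own z axis and vertical below 0.06 rad and linear speed of each of backplate1, backplate2, backplate3, backplate4, cover, marker below 0.02 m/s); the robot touches nothing.
It fails at once if the tin is pushed more than 3 cm from its place (distance of tin from where it was at the start of the episode above 0.03 m).
It fails at once if a backplate is let fall onto a stand ((horizontal distance between backplate1 and stand_left below 0.03 m and linear speed of backplate1 above 0.95 m/s) or (horizontal distance between backplate1 and stand_right below 0.03 m and linear speed of backplate1 above 0.95 m/s) or (horizontal distance between backplate2 and stand_left below 0.03 m and linear speed of backplate2 above 0.95 m/s) or (horizontal distance between backplate2 and stand_right below 0.03 m and linear speed of backplate2 above 0.95 m/s) or (horizontal distance between backplate3 and stand_left below 0.03 m and linear speed of backplate3 above 0.95 m/s) or (horizontal distance between backplate3 and stand_right below 0.03 m and linear speed of backplate3 above 0.95 m/s) or (horizontal distance between backplate4 and stand_left below 0.03 m and linear speed of backplate4 above 0.95 m/s) or (horizontal distance between backplate4 and stand_right below 0.03 m and linear speed of backplate4 above 0.95 m/s)).
It fails at once if the cover is let fall onto a stand ((horizontal distance between cover and stand_left below 0.03 m and linear speed of cover above 0.6 m/s) or (horizontal distance between cover and stand_right below 0.03 m and linear speed of cover above 0.6 m/s)).
Of backplate1, backplate2, backplate3, backplate4 only 2 to 4 are there at a start; the rules pass over those that are not, and their reading is None.
At some moment in a run one of backplate1, backplate2, backplate3, backplate4 may be knocked a few centimetres aside while the robot is not near it.
It also fails if it takes over 210 s, if anything falls off the work surface, if the arm or the gripper's body presses on something with over 40 N, if the wrist force passes 120 N, or if a joint passes its speed limit or range.

## Working session

There is one attempt and no reset: what is moved stays moved. The work goes in short steps, Python scripts to look and compute and a tool call to move; the robot and the scene stay as the last step left them, time stands still between calls to the robot, and variables do not carry over. Pictures are saved under pics/ and viewed, and the job is handed in when it is done.

Besides the shell and the picture viewer there is one more tool, called by a JSON object that holds its "api" and its "payload". jog_arm: Moves the arm, as the interface text tells. Its arguments: {"type":"object","properties":{"increments":{"type":"array","items":{"type":"number"}},"gripper":{"type":"number"},"grip_force":{"type":"number"}},"required":["increments"]}

```bash
ls; mkdir -p pics
python3 - <<'E'
from plant import env, viewer, models
import cv2
print(env.read_state())
for n in ["scene","top","wrist"]:
    cv2.imwrite(f"pics/{n}0.png", viewer.read_camera(n)); print(n, viewer.camera_model(n))
print(env.pinch_z)
E
```

```text
pics
{'clock': 0.0, 'qpos': array([ 1.23898257e+00,  4.23811636e-01,  1.63068380e+00, -4.02598656e-05,
        1.08859360e+00, -1.89946584e-02]), 'dq': array([ 0.00146219,  0.00041172, -0.00212394,  0.00031539, -0.00148736,
        0.00110495]), 'joint_efforts': array([-1.40602944e-03, -5.44621003e+01, -2.73666251e+01,  6.43414166e-02,
        2.28365685e-02, -7.04262538e-05]), 'tcp_pos': array([0.19214203, 0.5941527 , 0.22192237]), 'ee_rot': array([ 8.08617221e-01,  5.88334624e-01, -6.03043543e-04,  4.43223351e-04]), 'force': array([ 0.68848198, -0.06241127,  0.24037946]), 'wrist_torque': array([0.00983933, 0.00212712, 0.01757367]), 'finger_gap': 0.08809440383808921}
scene {'camera_matrix': array([[555.37508114,   0.        , 319.92948061],
       [  0.        , 555.37508114, 245.40132858],
       [  0.        ,   0.        ,   1.        ]]), 'distortion': array([-0.01938843,  0.        ,  0.        ,  0.        ,  0.        ]), 'origin': array([ 1.11942902, -0.83582487,  0.73125092]), 'rotation': array([ 0.84434655,  0.26255746, -0.1394419 , -0.44575603])}
top {'camera_matrix': arr
[... 297 characters left out ...]
otation': array([ 0.70776587, -0.70527496,  0.03050622, -0.02690859])}
wrist {'camera_matrix': array([[392.72273921,   0.        , 317.21365682],
       [  0.        , 392.72273921, 233.6388919 ],
       [  0.        ,   0.        ,   1.        ]]), 'distortion': array([-0.04786667,  0.        ,  0.        ,  0.        ,  0.        ]), 'T_tool_cam': array([[ 9.99999194e-01, -1.17608782e-03, -4.77739083e-04,
         1.91978573e-03],
       [ 1.26202267e-03,  9.61641737e-01,  2.74305627e-01,
        -7.69719882e-02],
       [ 1.36806334e-04, -2.74306009e-01,  9.61642447e-01,
        -1.62777862e-01],
       [ 0.00000000e+00,  0.00000000e+00,  0.00000000e+00,
         1.00000000e+00]])}
0.0187
```

View pics/scene0.png

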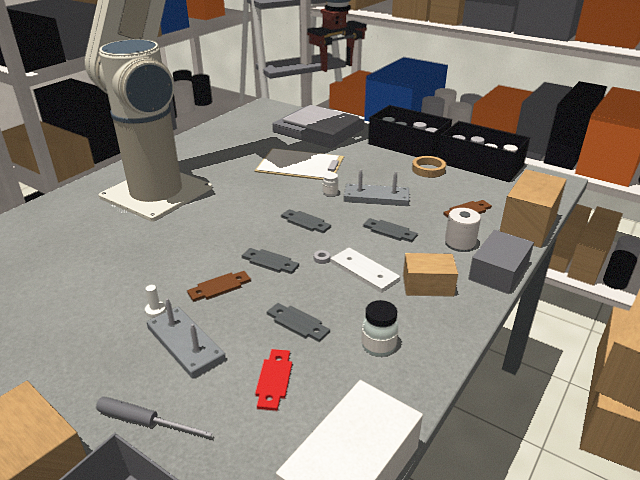

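View pics/top0.png

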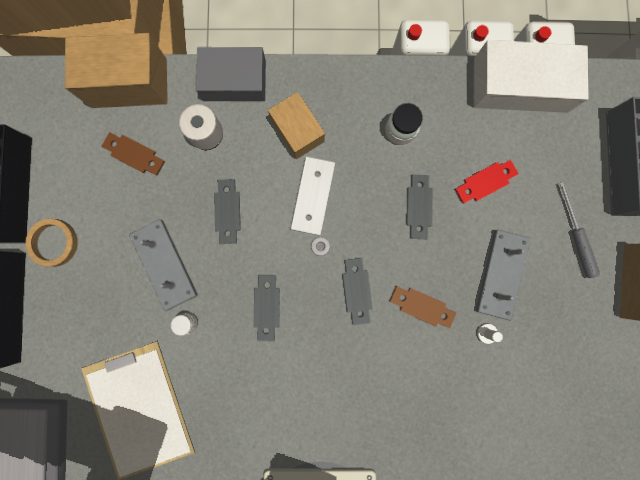

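View pics/wrist0.png

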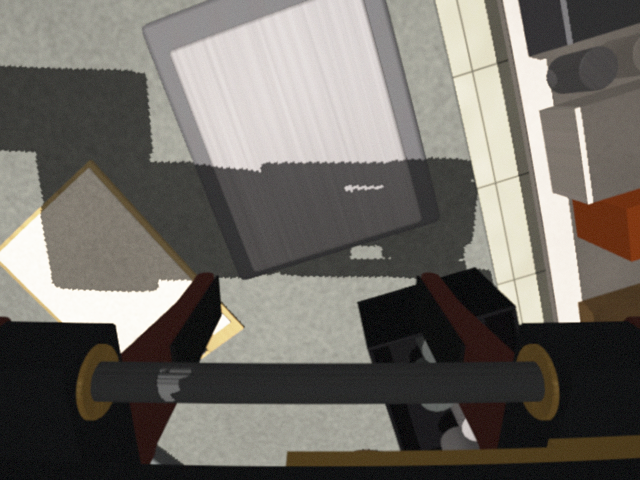

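Top view: the four dark grey plates are at (227,211), (266,307), (357,291) and (419,207). The cover is at (313,196). The marker, at (489,333), stands at the right stand, centred about (502,274). The tin is at (183,323). Look-alikes to leave: brown (133,153), brown (423,307), red (487,181).

```bash
cat > h.py <<'E'
import numpy as np, cv2
from scipy.spatial.transform import Rotation as R
from plant import env, viewer, models
def cam(name, st=None):
    m=viewer.camera_model(name); K=m['camera_matrix']; D=m['distortion']
    if name=='wrist':
        st=st or env.read_state()
        T=np.eye(4); T[:3,:3]=R.from_quat(st['ee_rot']).as_matrix(); T[:3,3]=st['tcp_pos']
        T=T@m['T_tool_cam']; return K,D,T[:3,:3],T[:3,3]
    return K,D,R.from_quat(m['rotation']).as_matrix(),np.array(m['origin'])
def toplane(c,px,z):
    K,D,Rm,o=c
    u=cv2.undistortPoints(np.asarray(px,float).reshape(-1,1,2),K,D).reshape(-1,2)
    d=np.c_[u,np.ones(len(u))]@Rm.T
    return o+d*((z-o[2])/d[:,2])[:,None]
def topix(c,P):
    K,D,Rm,o=c
    p=(np.asarray(P,float).reshape(-1,3)-o)@Rm
    return cv2.projectPoints(p,np.zeros(3),np.zeros(3),K,D)[0].reshape(-1,2)
def rect(c,mask,z):
    cs,_=cv2.findContours(mask.astype(np.uint8),cv2.RETR_EXTERNAL,cv2.CHAIN_APPROX_NONE)
    k=max(cs,key=cv2.contourArea).reshape(-1,2)
    w=toplane(c,k,z)[:,:2]
    (cx,cy),(a,b),an=cv2.minAreaRect((w*1000).astype(np.float32))
    if a<b: an+=90; a,b=b,a
    an=(an+90)%180-90
    return np.round([cx,cy,a,b],1),round(an,1)
def ortho(img,c,z,center,yaw,half,res=0.0005):
    # resample to plane z: image column = local x (along yaw), row = -local y
    n=int(half/res); g=(np.arange(-n,n+1))*res
    X,Y=np.meshgrid(g,-g); cs,sn=np.cos(yaw),np.sin(yaw)
    P=np.stack([center[0]+cs*X-sn*Y,center[1]+sn*X+cs*Y,np.full_like(X,z)],-1)
    p=topix(c,P).astype(np.float32).reshape(X.shape+(2,))
    return cv2.remap(img,p[...,0],p[...,1],cv2.INTER_LINEAR)
def yaw(st=None):
    st=st or env.read_state()
    m=R.from_quat(st['ee_rot']).as_matrix(); return np.arctan2(m[1,0],m[0,0])
def jog(x,y,z,yawd=None):
    "shift in tool axes from present to target"
    st=env.read_state(); m=R.from_quat(st['ee_rot']).as_matrix()
    d=m.T@(np.array([x,y,z])-st['tcp_pos'])
    return np.round(d,4), None if yawd is None else round(-np.radians(((yawd-np.degrees(yaw(st))+90)%180)-90),4)
E
python3 - <<'E'
from h import *
im=viewer.read_camera('top'); c=cam('top')
for q,z in [('backplate1',.008),('cover',.012),('stand_left',.02),('marker',.03),('tin',.055)]:
    for r in models.masks_of('top',q):
        col=np.median(im[r['mask']],axis=0)
        print(q,round(r['score'],2),np.round(r['box']),col,*rect(c,r['mask'],z))
E
```

```text
backplate1 0.95 [488. 181.  58.  43.] [ 46.  50. 213.] [ 677.6 -336.4  133.6   53.7] -62.3
backplate1 0.94 [425. 307.  64.  37.] [ 67.  99. 143.] [ 425.1 -204.5  129.8   51.9] 68.4
backplate1 0.83 [136. 155.  65.  44.] [ 44.  76. 119.] [732.8 382.9 134.3  50.4] 63.5
backplate1 0.79 [358. 291.  26.  66.] [105. 107. 104.] [455.5 -73.7 130.1  49.8] 6.9
backplate1 0.74 [267. 309.  28.  62.] [101. 103. 100.] [421.9 106.6 125.9  49.6] 0.5
backplate1 0.7 [420. 207.  30.  66.] [ 99. 102.  98.] [ 625.8 -199.5  128.8   50.7] -0.7
backplate1 0.62 [229. 213.  28.  64.] [95. 98. 95.] [614.6 189.6 130.7  53.5] 3.1
cover 0.88 [314. 197.  47.  80.] [220. 228. 231.] [646.1  15.4 151.2  60.9] -11.1
stand_left 0.8 [163. 265.  70.  96.] [133. 135. 132.] [506.9 311.4 172.7  74.3] 26.5
marker 0.87 [490. 334.  22.  21.] [176. 191. 194.] [ 376.6 -326.2   45.1   36.5] 89.8
tin 0.67 [183. 321.  29.  16.] [214. 223. 226.] [395.4 257.   49.5  37.9] -63.2
tin 0.45 [269. 307.  29.  65.] [101. 103. 100.] [426.  101.4 122.1  49.7] -1.0
```

Run:
```python
from h import *
im=viewer.read_camera('top'); c=cam('top')
print(toplane(c,[(502,274),(509,231),(528,237),(497,319),(477,312)],.02).round(4))
crops=[im[y-40:y+40,x-40:x+40] for x,y in [(227,211),(266,307),(357,291),(419,207),(423,307),(313,196)]]
cv2.imwrite('pics/crops.png',cv2.resize(np.vstack([np.hstack(crops[:3]),np.hstack(crops[3:])]),None,fx=3,fy=3))
print(jog(.45,.35,.25,90), jog(.5,-.36,.2,90))
```

```text
[[ 0.4899 -0.3593  0.02  ]
 [ 0.5754 -0.3758  0.02  ]
 [ 0.5635 -0.4139  0.02  ]
 [ 0.4016 -0.3472  0.02  ]
 [ 0.4153 -0.3077  0.02  ]]
(array([-0.1535,  0.3205, -0.0273]), np.float64(-0.3128)) (array([-0.8136,  0.5865,  0.0227]), np.float64(-0.3128))
```

View pics/crops.png

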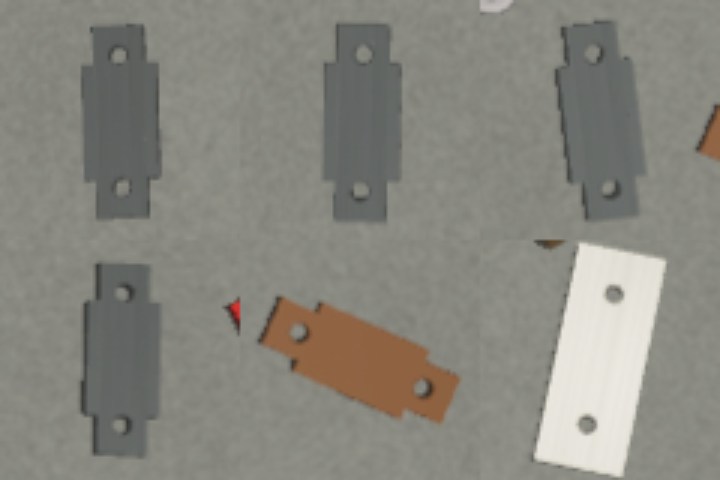

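{"api": "jog_arm", "payload": {"increments": [-0.019, 0.04, -0.0035, 0, -0.019, 0.04, -0.0035, 0, -0.019, 0.04, -0.0035, 0, -0.019, 0.04, -0.0035, 0, -0.019, 0.04, -0.0035, 0, -0.019, 0.04, -0.0035, 0, -0.019, 0.04, -0.0035, 0, -0.019, 0.04, -0.0035, 0, -0.041, 0.0166, 0.003, 0, -0.041, 0.0166, 0.003, 0, -0.041, 0.0166, 0.003, 0, -0.041, 0.0166, 0.003, 0, -0.041, 0.0166, 0.003, 0, -0.041, 0.0166, 0.003, 0, -0.041, 0.0166, 0.003, 0, -0.041, 0.0166, 0.003, 0, -0.041, 0.0166, 0.003, 0, -0.041, 0.0166, 0.003, 0], "gripper": 100}}

```text
clock: 2.3
tcp_pos: [0.4818, -0.0915, 0.2209]
ee_rot: [0.809, 0.588, 0.0, 0.0]
force: [0.2, -0.4, -0.2]
finger_gap: 0.0876
```

Run:
```python
from h import *
print(env.read_state()['tcp_pos'],jog(.49,-.36,.2,80))
```

```text
[ 0.48175542 -0.09147388  0.22088369] (array([-0.253 ,  0.0905,  0.0209]), np.float64(-0.1383))
```

{"api": "jog_arm", "payload": {"increments": [-0.042, 0.015, 0.0035, 0, -0.042, 0.015, 0.0035, 0, -0.042, 0.015, 0.0035, 0, -0.042, 0.015, 0.0035, 0, -0.042, 0.015, 0.0035, 0, -0.042, 0.015, 0.0035, 0, 0, 0, 0, -0.138, 0, 0, 0, 0, 0, 0, 0, 0]}}

```text
clock: 3.2
tcp_pos: [0.4897, -0.3567, 0.1995]
ee_rot: [0.767, 0.641, 0.0, -0.0]
force: [-0.7, 0.3, 0.2]
finger_gap: 0.0877
```

Run:
```python
from h import *
st=env.read_state(); c=cam('wrist',st); im=viewer.read_camera('wrist')
print(st['tcp_pos'],np.degrees(yaw(st)),st['dq'].round(3))
cv2.imwrite('pics/w1.png',im); np.save('w1.npy',im)
```

```text
[ 0.48965395 -0.35667566  0.19953628] 79.79421696392035 [ 0.014 -0.011  0.004  0.002 -0.001  0.   ]
```

View pics/w1.png

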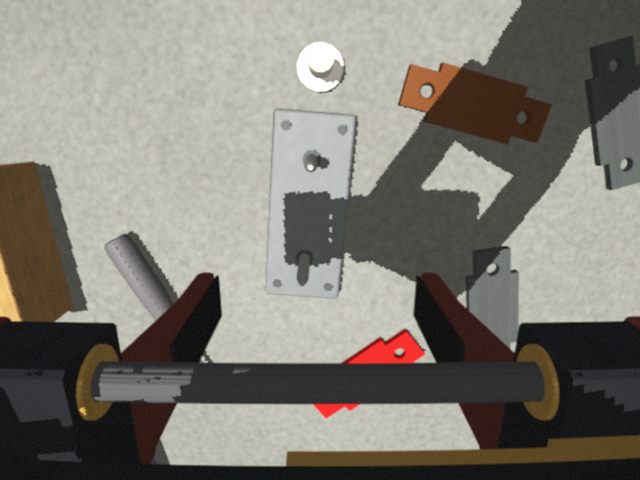

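Run:
```python
from h import *
im=np.load('w1.npy'); st=env.read_state(); c=cam('wrist',st)
print(toplane(c,[(275,109),(356,115),(340,298),(266,293)],.02).round(4))
cen=toplane(c,[(309,204)],.02)[0]; print(cen)
r=models.masks_of('wrist','stand_right')
for x in r[:2]: print(x['score'],x['box'],rect(c,x['mask'],.02))
y=np.radians(-15)
a=ortho(im,c,.02,cen,y,.11,.0004); b=ortho(im,c,.08,cen,y,.11,.0004)
cv2.imwrite('pics/o1.png',a);cv2.imwrite('pics/o2.png',b)
```

```text
[[ 0.3979 -0.3735  0.02  ]
 [ 0.4147 -0.3076  0.02  ]
 [ 0.5774 -0.348   0.02  ]
 [ 0.5598 -0.4163  0.02  ]]
[ 0.48254666 -0.36033582  0.02      ]
0.98 [313.0, 204.7, 89.3, 186.3] (array([ 487.4, -362. ,  168.7,   70.3]), -14.6)
```

View pics/o1.png

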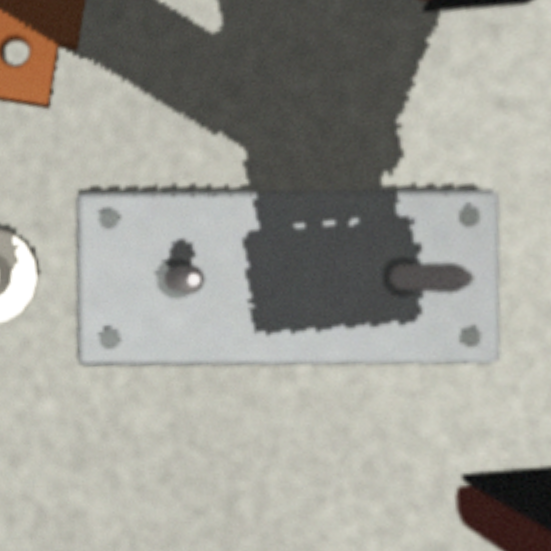

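View pics/o2.png

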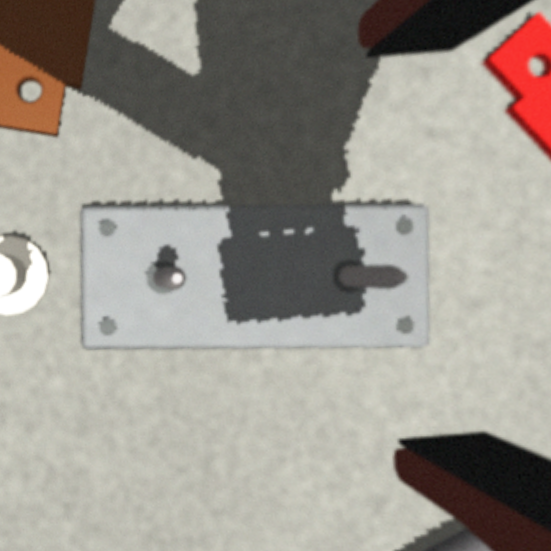

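Run:
```python
from h import *
print(jog(.626,-.1995,.15,89.5))
```

```text
(array([0.1781, 0.1065, 0.0498]), np.float64(-0.1675))
```

{"api": "jog_arm", "payload": {"increments": [0.0356, 0.0213, 0.01, 0, 0.0356, 0.0213, 0.01, 0, 0.0356, 0.0213, 0.01, 0, 0.0356, 0.0213, 0.01, 0, 0.0356, 0.0213, 0.01, 0, 0, 0, 0, -0.084, 0, 0, 0, -0.084, 0, 0, 0, 0, 0, 0, 0, 0]}}

```text
clock: 4.2
tcp_pos: [0.6257, -0.1997, 0.15]
ee_rot: [0.71, 0.704, 0.0, 0.0]
force: [-0.9, -0.4, -0.7]
finger_gap: 0.0876
```

```bash
cat > look.py <<'E'
from h import *
import sys
def look(tag,q='backplate1',z=.008):
    st=env.read_state(); c=cam('wrist',st); im=viewer.read_camera('wrist')
    print(st['clock'],st['tcp_pos'].round(4),'yaw',np.degrees(yaw(st)).round(2),'dq',np.abs(st['dq']).max().round(4),'F',st['force'].round(1))
    cv2.imwrite(f'pics/{tag}.png',im); np.save('last.npy',im)
    for x in (models.masks_of('wrist',q) if q else []):
        print(round(x['score'],2),np.round(x['box']),np.median(im[x['mask']],axis=0),*rect(c,x['mask'],z))
    return st,c,im
if __name__=='__main__':
    look(sys.argv[1],*( [sys.argv[2],float(sys.argv[3])] if len(sys.argv)>2 else []))
E
python3 look.py w2
```

```text
4.2 [ 0.6257 -0.1997  0.15  ] yaw 89.48 dq 0.0091 F [-0.9 -0.4 -0.7]
0.95 [496.  42.  79.  79.] [49. 49. 48.] [491.7 -68.3  56.6  52.7] 5.9
0.59 [156. 278. 145.  94.] [ 52.  56. 251.] [ 676.3 -336.5  133.4   51. ] -62.1
0.57 [317. 217.  67. 162.] [110.5 114.  111. ] [ 625.  -198.   131.2   50.4] -1.9
```

View pics/w2.png

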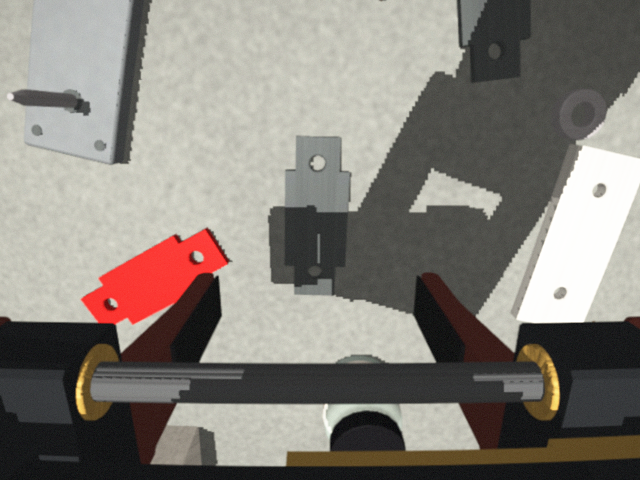

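Run:
```python
from h import *
c=cam('wrist')
p=toplane(c,[(317,162),(315,271)],.008); print(p.round(4),np.linalg.norm(p[0]-p[1]),p.mean(0).round(4),np.degrees(np.arctan2(*(p[1]-p[0])[1::-1])))
print(jog(.625,-.1985,.004,88.3))
```

```text
[[ 0.5791 -0.1977  0.008 ]
 [ 0.6685 -0.2002  0.008 ]] 0.08949471189337152 [ 0.6238 -0.199   0.008 ] -1.6547067778680147
(array([ 0.0017, -0.0007,  0.146 ]), np.float64(0.0208))
```

{"api": "jog_arm", "payload": {"increments": [0.0014, -0.0012, 0.03, 0.021, 0, 0, 0.04, 0, 0, 0, 0.04, 0, 0, 0, 0.02, 0, 0, 0, 0.01, 0, 0, 0, 0.0065, 0, 0, 0, 0, 0, 0, 0, 0, 0]}}

```text
clock: 5.1
tcp_pos: [0.6254, -0.1993, 0.0044]
ee_rot: [0.717, 0.697, 0.0, 0.001]
force: [0.6, -0.3, 0.4]
finger_gap: 0.0875
```

{"api": "jog_arm", "payload": {"increments": [0, 0, 0, 0, 0, 0, 0, 0, 0, 0, 0, 0, 0, 0, 0, 0, 0, 0, 0, 0, 0, 0, 0, 0, 0, 0, 0, 0, 0, 0, 0, 0], "gripper": 0, "grip_force": 40}}

```text
clock: 5.9
tcp_pos: [0.6247, -0.1991, 0.0034]
ee_rot: [0.717, 0.697, 0.0, 0.0]
force: [-0.6, 0.0, 1.0]
finger_gap: 0.0493
```

Run:
```python
from h import *
print(jog(.4876,-.3625,.14,75))
```

```text
(array([-0.1672, -0.1324, -0.1366]), np.float64(0.234))
```

{"api": "jog_arm", "payload": {"increments": [0, 0, -0.015, 0, 0, 0, -0.03, 0, 0, 0, -0.045, 0, -0.02, -0.016, -0.045, 0, -0.0294, -0.0232, -0.0016, 0, -0.0294, -0.0232, 0, 0, -0.0294, -0.0232, 0, 0, -0.0294, -0.0232, 0, 0, -0.0294, -0.0232, 0, 0, 0, 0, 0, 0.117, 0, 0, 0, 0.117, 0, 0, 0, 0, 0, 0, 0, 0]}}

```text
clock: 7.2
tcp_pos: [0.4884, -0.3612, 0.1385]
ee_rot: [0.792, 0.61, 0.0, -0.0]
force: [0.3, -0.0, -2.3]
finger_gap: 0.0495
```

```bash
python3 look.py w3 backplate1 .14
```

```text
7.2 [ 0.4884 -0.3612  0.1385] yaw 75.18 dq 0.0074 F [ 0.3 -0.  -2.3]
0.81 [319. 289. 122. 274.] [62. 63. 61.] [ 473.2 -355.    98.5   51.5] -15.4
0.61 [637.  37.   7.  54.] [48.  48.5 46. ] [ 420.6 -210.9    7.3    1.7] -4.3
0.59 [504.  84. 186.  97.] [30. 49. 79.] [ 419.2 -264.4   73.1   28.7] 66.3
0.56 [366. 428.  74.  43.] [ 57.  62. 254.] [ 563.8 -353.4   39.1   28.9] 74.7
```

View pics/w3.png

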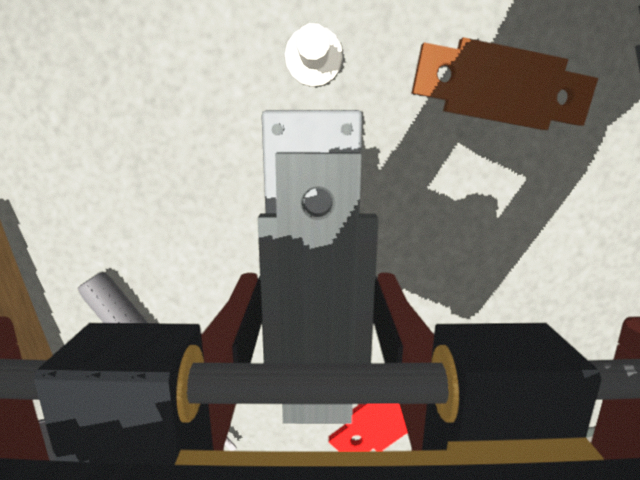

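```bash
cat > hole.py <<'E'
from h import *
# hole centre of gripped plate by contour in ortho at plate-top plane; tool frame
def hole(im,c,st,ztop,half=.03,yexp=-.045,thr=None):
    m=R.from_quat(st['ee_rot']).as_matrix()
    p0=st['tcp_pos']+m@np.array([0,yexp,0])
    o=ortho(im,c,ztop,p0,yaw(st),half,.0002)  # col=tool x, row: -local y = tool +y  (tool y = yaw-90)
    return o
E
python3 - <<'E'
from hole import *
st=env.read_state(); c=cam('wrist',st); im=np.load('last.npy')
zt=st['tcp_pos'][2]+.0046
m=R.from_quat(st['ee_rot']).as_matrix()
for px in [(317,201),(317,152),(276,152),(361,152)]:
    print(((toplane(c,[px],zt)[0]-st['tcp_pos'])@m).round(4))
S=np.array([.4876,-.3625]); u=np.array([np.cos(np.radians(-15)),np.sin(np.radians(-15))])
for s in (-.045,.045):
  for z in (.02,.08): print(s,z,topix(c,[[*(S+s*u),z]]).round(1))
o=hole(im,c,st,zt); cv2.imwrite('pics/h3.png',cv2.resize(o,None,fx=2,fy=2))
E
```

```text
[ 0.0019 -0.0456 -0.0046]
[ 0.0019 -0.0654 -0.0046]
[-0.0144 -0.0654 -0.0046]
[ 0.0193 -0.0654 -0.0046]
-0.045 0.02 [[312.4 167.5]]
-0.045 0.08 [[311.2 179.4]]
0.045 0.02 [[312.7 284.7]]
0.045 0.08 [[311.6 322.7]]
```

View pics/h3.png

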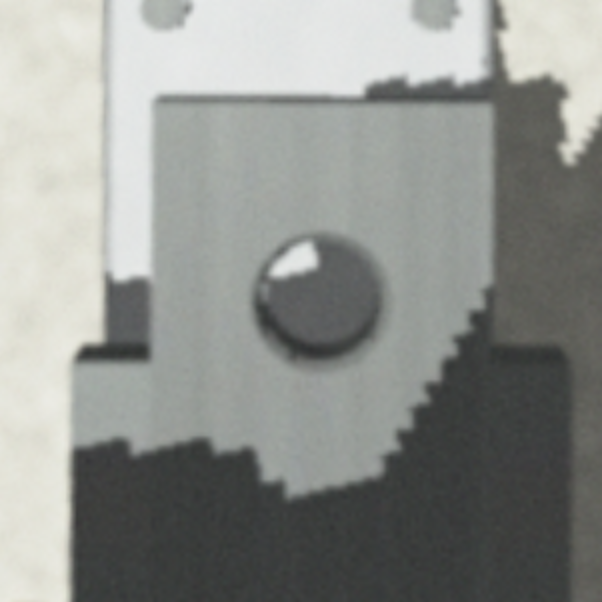

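Run:
```python
from hole import *
st=env.read_state()
m=R.from_quat(st['ee_rot']).as_matrix()
print((np.array([.4441,-.3509,0])-st['tcp_pos'])@m, np.degrees(yaw(st)))
```

```text
[-0.00150827 -0.04562783  0.13840639] 75.16027870560923
```

{"api": "jog_arm", "payload": {"increments": [-0.0033, -0.0001, 0.01, 0.003, 0, 0, 0.02, 0, 0, 0, 0.012, 0, 0, 0, 0.005, 0, 0, 0, 0, 0, 0, 0, 0, 0]}}

```text
clock: 7.9
tcp_pos: [0.4878, -0.3648, 0.0914]
ee_rot: [0.794, 0.608, 0.0, 0.0]
force: [0.2, 0.2, -2.5]
finger_gap: 0.0494
```

```bash
cat > hv.py <<'E'
from hole import *
import sys
from look import look
st,c,im=look(sys.argv[1],None)
off=float(sys.argv[2]) if len(sys.argv)>2 else .0046
o=hole(im,c,st,st['tcp_pos'][2]+off)
cv2.imwrite(f'pics/{sys.argv[1]}h.png',cv2.resize(o,None,fx=2,fy=2))
# predicted pixel offsets: tip at z=.08 exactly under hole centre at (0,-.045)
m=R.from_quat(st['ee_rot']).as_matrix()
P=st['tcp_pos']+m@np.array([0,-.045,0])
px=topix(c,[[P[0],P[1],.08],[P[0],P[1],st['tcp_pos'][2]+off]])
q=(toplane(c,px[:1],st['tcp_pos'][2]+off)[0]-st['tcp_pos'])@m
print('tip below hole appears shifted by (0.1mm px)',((q-[0,-.045,0])*1e4).round(1))
E
python3 hv.py w4
```

```text
7.9 [ 0.4878 -0.3648  0.0914] yaw 74.84 dq 0.0116 F [ 0.2  0.2 -2.5]
tip below hole appears shifted by (0.1mm px) [  1.8 -29.4 -46.1]
```

View pics/w4h.png

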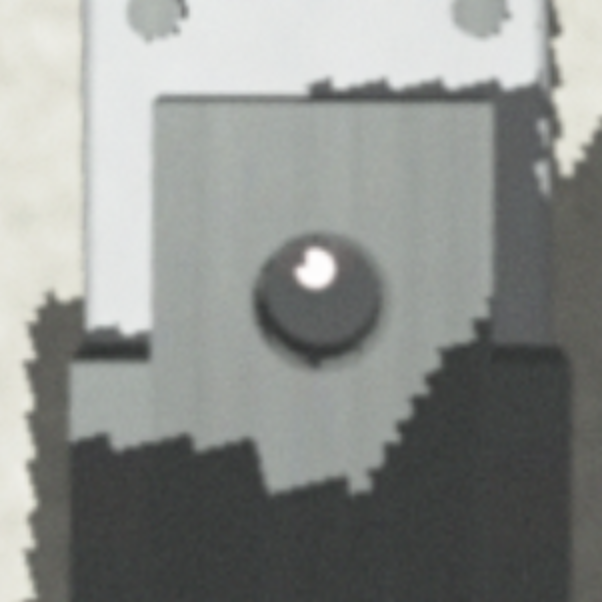

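{"api": "jog_arm", "payload": {"increments": [-0.0005, 0, 0.004, 0, 0, 0, 0.006, 0, 0, 0, 0.006, 0, 0, 0, 0.006, 0, 0, 0, 0.008, 0, 0, 0, 0, 0]}}

```text
clock: 8.55
tcp_pos: [0.4866, -0.3646, 0.0597]
ee_rot: [0.794, 0.608, -0.0, -0.001]
force: [-0.2, 0.5, -3.5]
finger_gap: 0.0491
```

{"api": "jog_arm", "payload": {"increments": [0, 0, 0.012, 0, 0, 0, 0.012, 0, 0, 0, 0.007, 0, 0, 0, 0.003, 0, 0, 0, 0.002, 0, 0, 0, 0, 0]}}

```text
clock: 9.15
tcp_pos: [0.4874, -0.3652, 0.0251]
ee_rot: [0.794, 0.608, -0.0, -0.0]
force: [-0.1, 0.2, -3.0]
finger_gap: 0.0494
```

{"api": "jog_arm", "payload": {"increments": [0, 0, 0.001, 0, 0, 0, 0.0005, 0, 0, 0, 0, 0]}}

```text
clock: 9.45
tcp_pos: [0.4875, -0.3652, 0.0239]
ee_rot: [0.794, 0.608, 0.0, 0.0]
force: [0.5, 0.5, -3.1]
finger_gap: 0.0491
```

{"api": "jog_arm", "payload": {"increments": [0, 0, 0, 0, 0, 0, 0, 0, 0, 0, 0, 0, 0, 0, 0, 0, 0, 0, -0.02, 0, 0, 0, -0.04, 0, 0, 0, -0.045, 0, 0, 0, -0.03, 0, 0, 0, 0, 0, 0, 0, 0, 0], "gripper": 100}}

```text
clock: 10.45
tcp_pos: [0.4875, -0.3653, 0.1593]
ee_rot: [0.794, 0.608, 0.0, 0.001]
force: [-0.2, 0.0, -0.5]
finger_gap: 0.088
```

```bash
python3 look.py w5 backplate1 .028
python3 - <<'E'
from h import *
im=viewer.read_camera('top'); c=cam('top'); cv2.imwrite('pics/t5.png',im)
for r in models.masks_of('top','backplate1'):
    col=np.median(im[r['mask']],axis=0)
    print(round(r['score'],2),np.round(r['box']),col,*rect(c,r['mask'],.008))
E
```

```text
10.45 [ 0.4875 -0.3653  0.1593] yaw 74.83 dq 0.0349 F [-0.2  0.  -0.5]
0.85 [385. 396. 100.  96.] [ 46.  51. 250.] [ 672.5 -358.3   76.2   44. ] -67.0
0.78 [630.  74.  20. 136.] [43. 45. 43.] [ 440.6 -115.5   96.7   14.8] -4.3
0.57 [318. 222.  69. 168.] [53. 54. 52.] [ 488.1 -363.   131.8   50.8] -16.4
0.97 [423. 308.  66.  37.] [34. 47. 66.] [ 425.6 -202.4  131.    50.8] 66.7
0.85 [502. 275.  30.  68.] [69.  70.5 70. ] [ 488.8 -362.3  133.8   52.8] 2.4
0.83 [133. 155.  61.  46.] [ 47.  80. 125.] [733.2 383.2 133.   51.2] 62.0
0.71 [231. 211.  32.  67.] [100. 102.  99.] [614.7 188.8 130.1  51.2] 2.7
0.67 [486. 181.  58.  42.] [ 48.  53. 219.] [ 678.8 -336.8  131.8   50.2] -62.2
0.66 [356. 292.  26.  65.] [107. 110. 106.] [455.1 -73.4 130.4  50.9] 7.7
0.64 [269. 308.  28.  64.] [103. 106. 102.] [422.9 106.6 127.9  49.6] 0.5
```

View pics/w5.png

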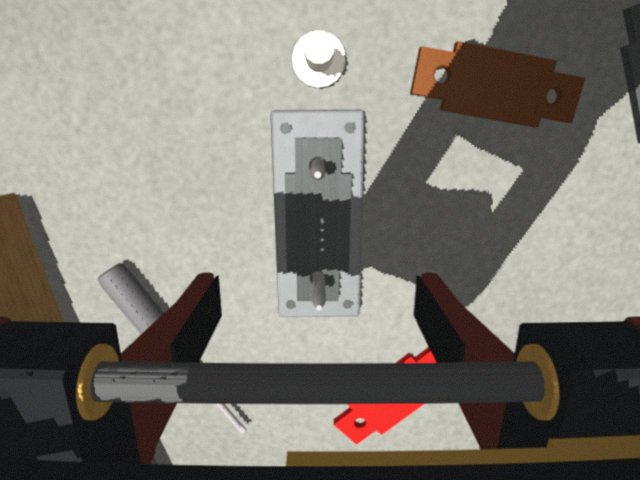

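First plate is flush on both pins: wrist view shows it centred on the stand at (318,220), with the pins at (318,170) and (319,290). Next is the plate at (0.455, -0.073).

Run:
```python
from h import *
print(jog(.455,-.0735,.15,97.3))
```

```text
(array([ 0.2726, -0.1066,  0.0076]), np.float64(-0.3922))
```

{"api": "jog_arm", "payload": {"increments": [0.039, -0.0152, 0.001, 0, 0.039, -0.0152, 0.001, 0, 0.039, -0.0152, 0.001, 0, 0.039, -0.0152, 0.001, 0, 0.039, -0.0152, 0.001, 0, 0.039, -0.0152, 0.001, 0, 0.039, -0.0152, 0.001, 0, 0, 0, 0, -0.13, 0, 0, 0, -0.13, 0, 0, 0, -0.132, 0, 0, 0, 0, 0, 0, 0, 0]}}

```text
clock: 11.85
tcp_pos: [0.4557, -0.0737, 0.1511]
ee_rot: [0.662, 0.749, -0.0, -0.001]
force: [-0.5, 0.3, -0.8]
finger_gap: 0.0878
```

```bash
python3 look.py w6
```

```text
11.85 [ 0.4557 -0.0737  0.1511] yaw 97.08 dq 0.0069 F [-0.5  0.3 -0.8]
0.91 [320. 214.  66. 156.] [127. 131. 127.] [454.2 -71.6 129.4  49.9] 7.2
0.62 [544. 202.  88. 159.] [51. 52. 50.] [421.9 107.4 130.5  55. ] -0.9
```

View pics/w6.png

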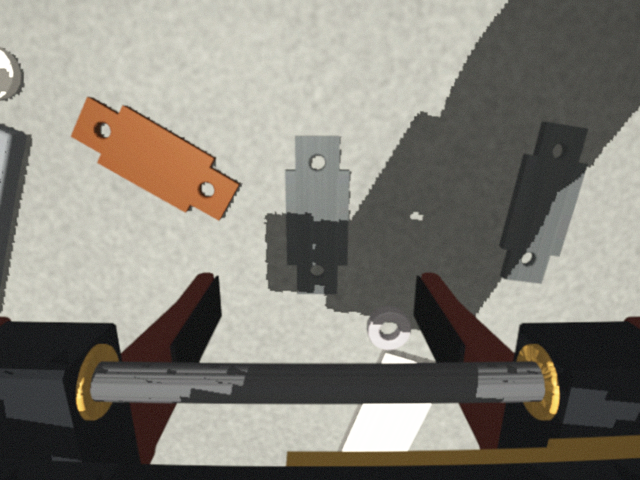

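{"api": "jog_arm", "payload": {"increments": [0, -0.001, 0.03, -0.002, 0, 0, 0.04, 0, 0, 0, 0.04, 0, 0, 0, 0.02, 0, 0, 0, 0.011, 0, 0, 0, 0.0065, 0, 0, 0, 0, 0, 0, 0, 0, 0]}}

```text
clock: 12.75
tcp_pos: [0.4558, -0.0741, 0.005]
ee_rot: [0.66, 0.751, 0.0, 0.001]
force: [0.4, 0.5, -0.3]
finger_gap: 0.0879
```

{"api": "jog_arm", "payload": {"increments": [0, 0, 0, 0, 0, 0, 0, 0, 0, 0, 0, 0, 0, 0, 0, 0, 0, 0, 0, 0, 0, 0, 0, 0, 0, 0, 0, 0, 0, 0, 0, 0], "gripper": 0, "grip_force": 40}}

```text
clock: 13.55
tcp_pos: [0.4552, -0.0739, 0.0043]
ee_rot: [0.66, 0.751, 0.0, 0.0]
force: [0.3, 0.6, 4.4]
finger_gap: 0.0497
```

Run:
```python
from h import *
print(env.read_state()['tcp_pos'],jog(.4875,-.3653,.12,74.85))
```

```text
[ 0.45521748 -0.07394914  0.00433898] (array([-0.2931, -0.0055, -0.1157]), np.float64(0.3936))
```

{"api": "jog_arm", "payload": {"increments": [0, 0, -0.015, 0, 0, 0, -0.035, 0, 0, 0, -0.045, 0, -0.02, 0, -0.021, 0, -0.039, -0.0008, 0, 0, -0.039, -0.0008, 0, 0, -0.039, -0.0008, 0, 0, -0.039, -0.0008, 0, 0, -0.039, -0.0008, 0, 0, -0.039, -0.0008, 0, 0, -0.039, -0.0008, 0, 0, 0, 0, 0, 0.131, 0, 0, 0, 0.131, 0, 0, 0, 0.131, 0, 0, 0, 0, 0, 0, 0, 0]}}

```text
clock: 15.15
tcp_pos: [0.4869, -0.3649, 0.1196]
ee_rot: [0.793, 0.609, -0.0, -0.001]
force: [0.3, 0.0, -3.1]
finger_gap: 0.0492
```

```bash
python3 hv.py w7 .0037
python3 - <<'E'
from h import *
print(jog(.4875,-.3653,.092,74.85))
E
```

```text
15.15 [ 0.4869 -0.3649  0.1196] yaw 75.09 dq 0.0062 F [ 0.3  0.  -3.1]
tip below hole appears shifted by (0.1mm px) [  4.1 -67.8 -36.4]
(array([-0.0003,  0.0005,  0.0278]), np.float64(0.0039))
```

View pics/w7h.png

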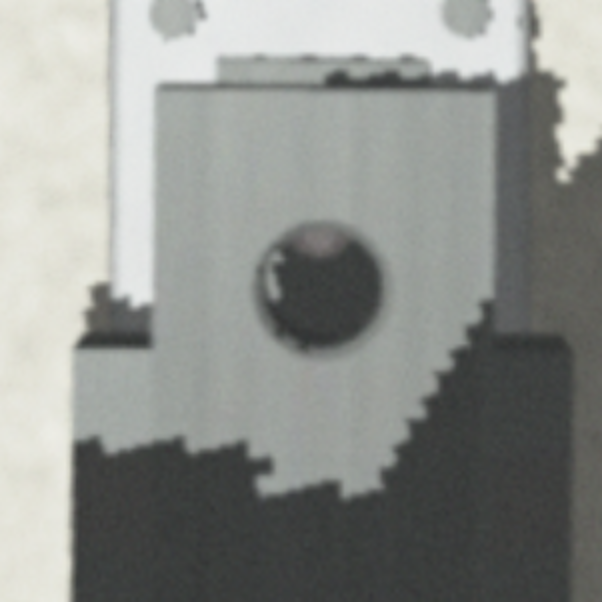

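{"api": "jog_arm", "payload": {"increments": [-0.0003, 0.0015, 0.012, 0.004, 0, 0, 0.011, 0, 0, 0, 0.004, 0, 0, 0, 0, 0, 0, 0, 0, 0]}}

```text
clock: 15.7
tcp_pos: [0.4887, -0.3659, 0.093]
ee_rot: [0.795, 0.606, -0.0, -0.0]
force: [0.0, 0.9, -3.4]
finger_gap: 0.0494
```

```bash
python3 hv.py w8 .0037
```

```text
15.7 [ 0.4887 -0.3659  0.093 ] yaw 74.67 dq 0.0117 F [ 0.   0.9 -3.4]
tip below hole appears shifted by (0.1mm px) [  1.9 -30.2 -36.8]
```

View pics/w8h.png

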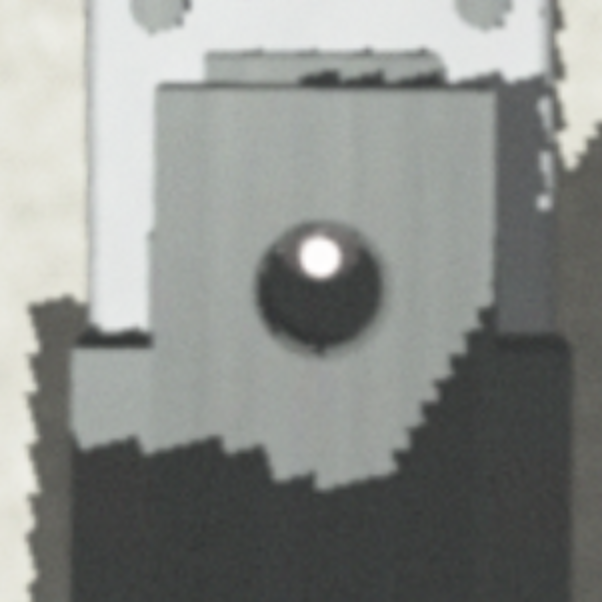

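{"api": "jog_arm", "payload": {"increments": [0, 0, 0.005, 0, 0, 0, 0.006, 0, 0, 0, 0.006, 0, 0, 0, 0.008, 0, 0, 0, 0.012, 0, 0, 0, 0.012, 0, 0, 0, 0.006, 0, 0, 0, 0.003, 0, 0, 0, 0.002, 0, 0, 0, 0, 0]}}

```text
clock: 16.75
tcp_pos: [0.4886, -0.3657, 0.0331]
ee_rot: [0.795, 0.606, -0.0, -0.0]
force: [-0.4, 3.0, -4.5]
finger_gap: 0.0489
```

{"api": "jog_arm", "payload": {"increments": [0, 0, 0.0006, 0, 0, 0, 0, 0]}}

```text
clock: 16.95
tcp_pos: [0.4886, -0.3657, 0.0328]
ee_rot: [0.795, 0.606, -0.0, -0.0]
force: [-0.6, 2.3, -2.7]
finger_gap: 0.0491
```

{"api": "jog_arm", "payload": {"increments": [0, 0, 0, 0, 0, 0, 0, 0, 0, 0, 0, 0, 0, 0, 0, 0, 0, 0, -0.02, 0, 0, 0, -0.04, 0, 0, 0, -0.04, 0, 0, 0, -0.025, 0, 0, 0, 0, 0, 0, 0, 0, 0], "gripper": 100}}

```text
clock: 17.95
tcp_pos: [0.4888, -0.366, 0.1579]
ee_rot: [0.795, 0.606, 0.0, 0.001]
force: [0.1, 1.1, -0.9]
finger_gap: 0.0878
```

```bash
python3 look.py w9 backplate1 .036
python3 - <<'E'
from h import *
im=viewer.read_camera('top'); c=cam('top')
for r in models.masks_of('top','backplate1'):
    col=np.median(im[r['mask']],axis=0)
    print(round(r['score'],2),np.round(r['box']),col,*rect(c,r['mask'],.008))
print(jog(.4225,.1066,.15,90.5),jog(.6145,.189,.15,92.9))
E
```

```text
17.95 [ 0.4888 -0.366   0.1579] yaw 74.65 dq 0.0306 F [ 0.1  1.1 -0.9]
0.97 [320. 221.  75. 169.] [54. 55. 53.] [ 487.8 -363.2  130.9   50.5] -14.8
0.92 [386. 397. 103.  97.] [ 47.  51. 250.] [ 665.4 -359.3   72.7   45.1] -64.8
0.71 [498.  82. 176.  90.] [25. 40. 65.] [ 422.4 -215.6  120.9   46.8] 66.4
0.97 [504. 275.  22.  63.] [68. 71. 68.] [ 490.5 -367.   132.4   50.7] -1.3
0.86 [423. 307.  69.  42.] [34. 47. 66.] [ 425.4 -204.2  129.7   51.6] 67.3
0.8 [485. 181.  63.  42.] [ 48.  53. 219.] [ 677.2 -336.9  133.3   51.2] -62.0
0.73 [136. 154.  62.  42.] [ 47.  80. 125.] [731.8 383.1 132.4  50.6] 60.4
0.66 [231. 212.  28.  64.] [100. 103.  99.] [614.  189.4 127.9  50.5] 1.0
0.58 [266. 309.  26.  62.] [103. 106. 102.] [423.9 107.6 129.9  51.5] 0.5
(array([ 0.4378, -0.1879,  0.0069]), np.float64(-0.2765)) (array([ 0.568 , -0.0246,  0.0066]), np.float64(-0.3184))
```

View pics/w9.png

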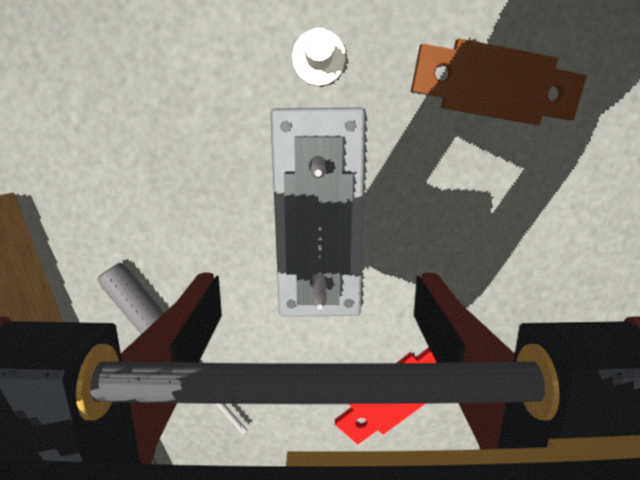

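Second plate is seated too: same view, plate at (320,221) with both pins through it. Next is the plate at (0.423, 0.107).

{"api": "jog_arm", "payload": {"increments": [0.0365, -0.0157, 0.0006, 0, 0.0365, -0.0157, 0.0006, 0, 0.0365, -0.0157, 0.0006, 0, 0.0365, -0.0157, 0.0006, 0, 0.0365, -0.0157, 0.0006, 0, 0.0365, -0.0157, 0.0006, 0, 0.0365, -0.0157, 0.0006, 0, 0.0365, -0.0157, 0.0006, 0, 0.0365, -0.0157, 0.0006, 0, 0.0365, -0.0157, 0.0006, 0, 0.0365, -0.0157, 0.0006, 0, 0.0365, -0.0157, 0.0006, 0, 0, 0, 0, -0.138, 0, 0, 0, -0.138, 0, 0, 0, 0, 0, 0, 0, 0]}}

```text
clock: 19.75
tcp_pos: [0.4226, 0.1062, 0.1499]
ee_rot: [0.706, 0.709, -0.001, -0.0]
force: [1.1, 0.2, 0.1]
finger_gap: 0.0877
```

```bash
python3 look.py w10
```

```text
19.75 [0.4226 0.1062 0.1499] yaw 90.26 dq 0.0087 F [1.1 0.2 0.1]
0.93 [ 14. 240.  27.  62.] [ 50.  94. 165.] [ 440.5 -145.3   48.1   24.3] -12.7
0.64 [403. 402.  56.  94.] [124. 128. 124.] [624.6 190.6  56.2  51.1] 2.7
0.64 [320. 214.  68. 158.] [56. 57. 55.] [421.  109.3 130.5  50.1] -0.9
```

View pics/w10.png

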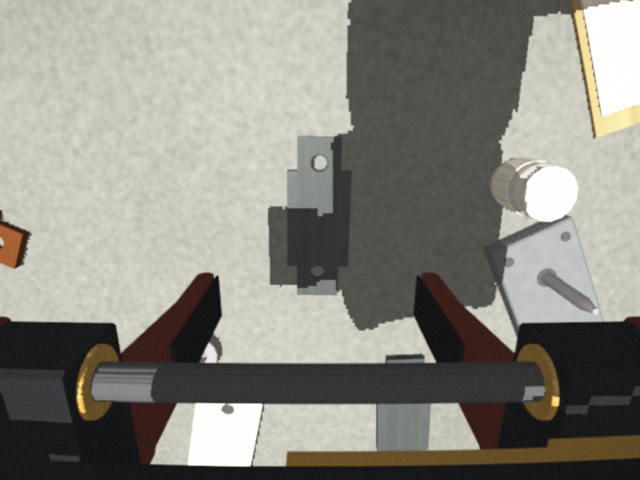

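{"api": "jog_arm", "payload": {"increments": [0.001, 0, 0.03, 0.014, 0, 0, 0.04, 0, 0, 0, 0.04, 0, 0, 0, 0.02, 0, 0, 0, 0.0105, 0, 0, 0, 0.0065, 0, 0, 0, 0, 0, 0, 0, 0, 0]}}

```text
clock: 20.65
tcp_pos: [0.4236, 0.1074, 0.0042]
ee_rot: [0.709, 0.705, 0.001, 0.0]
force: [-1.0, 0.1, 0.3]
finger_gap: 0.0879
```

{"api": "jog_arm", "payload": {"increments": [0, 0, 0, 0, 0, 0, 0, 0, 0, 0, 0, 0, 0, 0, 0, 0, 0, 0, 0, 0, 0, 0, 0, 0, 0, 0, 0, 0, 0, 0, 0, 0], "gripper": 0}}

```text
clock: 21.45
tcp_pos: [0.423, 0.1074, 0.0035]
ee_rot: [0.709, 0.705, 0.0, 0.0]
force: [-0.3, 0.0, 4.3]
finger_gap: 0.0492
```

Run:
```python
from h import *
print(env.read_state()['tcp_pos'],jog(.4880,-.3655,.12,74.8))
```

```text
[0.42297482 0.10736268 0.00354476] (array([-0.4725,  0.0678, -0.1165]), np.float64(0.2595))
```

{"api": "jog_arm", "payload": {"increments": [0, 0, -0.015, 0, 0, 0, -0.035, 0, 0, 0, -0.045, 0, -0.0225, 0.0038, -0.0215, 0, -0.0375, 0.0053, 0, 0, -0.0375, 0.0053, 0, 0, -0.0375, 0.0053, 0, 0, -0.0375, 0.0053, 0, 0, -0.0375, 0.0053, 0, 0, -0.0375, 0.0053, 0, 0, -0.0375, 0.0053, 0, 0, -0.0375, 0.0053, 0, 0, -0.0375, 0.0053, 0, 0, -0.0375, 0.0053, 0, 0, -0.0375, 0.0053, 0, 0, -0.0375, 0.0055, 0, 0, 0, 0, 0, 0.13, 0, 0, 0, 0.13, 0, 0, 0, 0, 0, 0, 0, 0]}}

```text
clock: 23.45
tcp_pos: [0.4872, -0.365, 0.1191]
ee_rot: [0.793, 0.609, -0.0, -0.001]
force: [-0.3, -0.5, -3.7]
finger_gap: 0.0493
```

```bash
python3 hv.py w11 .0045
python3 - <<'E'
from h import *
print(jog(.4878,-.3653,.092,74.85))
E
```

```text
23.45 [ 0.4872 -0.365   0.1191] yaw 74.98 dq 0.0053 F [-0.3 -0.5 -3.7]
tip below hole appears shifted by (0.1mm px) [  4.1 -68.3 -44.2]
(array([-0.0002,  0.0005,  0.0273]), np.float64(0.002))
```

View pics/w11h.png

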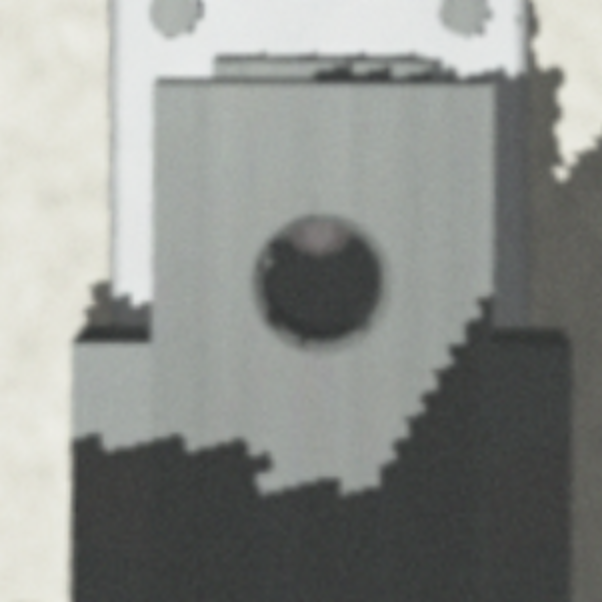

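{"api": "jog_arm", "payload": {"increments": [-0.0002, 0.0022, 0.012, 0.002, 0, 0, 0.011, 0, 0, 0, 0.004, 0, 0, 0, 0, 0, 0, 0, 0, 0]}}

```text
clock: 24.0
tcp_pos: [0.4898, -0.3662, 0.0927]
ee_rot: [0.795, 0.607, -0.0, -0.0]
force: [0.5, 0.1, -3.5]
finger_gap: 0.0492
```

```bash
python3 hv.py w12 .0045
```

```text
24.0 [ 0.4898 -0.3662  0.0927] yaw 74.67 dq 0.0113 F [ 0.5  0.1 -3.5]
tip below hole appears shifted by (0.1mm px) [  1.9 -31.1 -44.8]
```

View pics/w12h.png

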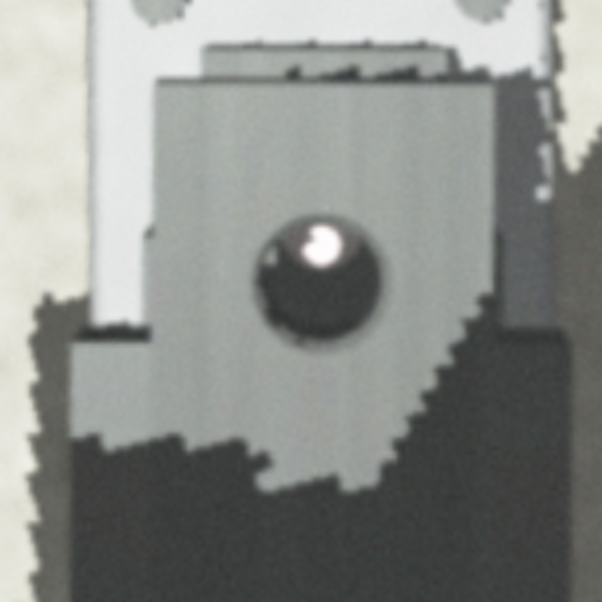

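{"api": "jog_arm", "payload": {"increments": [0, -0.0004, 0.005, 0, 0, 0, 0.006, 0, 0, 0, 0.006, 0, 0, 0, 0.008, 0, 0, 0, 0.012, 0, 0, 0, 0.008, 0, 0, 0, 0.004, 0, 0, 0, 0.002, 0, 0, 0, 0.0015, 0, 0, 0, 0, 0]}}

```text
clock: 25.05
tcp_pos: [0.4895, -0.366, 0.0404]
ee_rot: [0.795, 0.606, 0.0, -0.0]
force: [0.3, 2.5, -5.1]
finger_gap: 0.0493
```

{"api": "jog_arm", "payload": {"increments": [0, 0, 0.0006, 0, 0, 0, 0, 0]}}

```text
clock: 25.25
tcp_pos: [0.4895, -0.3661, 0.04]
ee_rot: [0.795, 0.606, 0.0, -0.0]
force: [-0.6, 3.9, -2.7]
finger_gap: 0.0493
```

{"api": "jog_arm", "payload": {"increments": [0, 0, 0, 0, 0, 0, 0, 0, 0, 0, 0, 0, 0, 0, 0, 0, 0, 0, -0.02, 0, 0, 0, -0.04, 0, 0, 0, -0.04, 0, 0, 0, -0.018, 0, 0, 0, 0, 0, 0, 0, 0, 0], "gripper": 100}}

```text
clock: 26.25
tcp_pos: [0.4893, -0.3662, 0.1576]
ee_rot: [0.795, 0.606, 0.0, 0.0]
force: [-0.0, -0.1, -0.2]
finger_gap: 0.0879
```

```bash
python3 look.py w13 backplate1 .044
python3 - <<'E'
from h import *
im=viewer.read_camera('top'); c=cam('top')
for r in models.masks_of('top','backplate1'):
    col=np.median(im[r['mask']],axis=0)
    print(round(r['score'],2),np.round(r['box']),col,*rect(c,r['mask'],.008))
print(jog(.6145,.189,.15,92.5))
E
```

```text
26.25 [ 0.4893 -0.3662  0.1576] yaw 74.65 dq 0.0285 F [-0.  -0.1 -0.2]
0.88 [498.  81. 178.  90.] [25. 40. 66.] [ 422.3 -219.2  118.1   45.8] 65.8
0.81 [386. 397. 100.  95.] [ 47.  51. 250.] [ 658.8 -359.    70.1   44.1] -61.9
0.73 [135. 153.  64.  43.] [ 47.  80. 125.] [733.3 382.8 134.   51.2] 63.5
0.72 [507. 275.  28.  64.] [79. 82. 79.] [ 489.8 -377.9  134.2   54.3] -15.5
0.7 [231. 210.  27.  64.] [100. 103.  99.] [615.9 188.3 132.1  52.5] 1.3
0.65 [487. 181.  63.  42.] [ 48.  53. 219.] [ 677.6 -337.5  134.    51.1] -62.0
0.64 [423. 307.  68.  37.] [34. 47. 66.] [ 424.7 -202.6  131.6   50.9] 67.9
0.56 [506. 247.   5.   3.] [43. 44. 43.] [ 546.2 -369.2   12.8    3.2] -13.0
(array([ 0.5681, -0.0254,  0.0068]), np.float64(-0.3114))
```

View pics/w13.png

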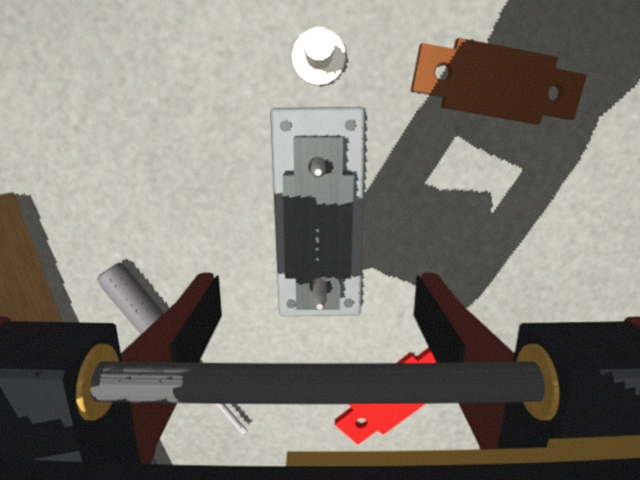

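Third plate is seated, with both pins through it at (318,167) and (319,300). The last one is at (0.615, 0.189).

{"api": "jog_arm", "payload": {"increments": [0.0379, -0.0017, 0.0005, 0, 0.0379, -0.0017, 0.0005, 0, 0.0379, -0.0017, 0.0005, 0, 0.0379, -0.0017, 0.0005, 0, 0.0379, -0.0017, 0.0005, 0, 0.0379, -0.0017, 0.0005, 0, 0.0379, -0.0017, 0.0005, 0, 0.0379, -0.0017, 0.0005, 0, 0.0379, -0.0017, 0.0005, 0, 0.0379, -0.0017, 0.0005, 0, 0.0379, -0.0017, 0.0005, 0, 0.0379, -0.0017, 0.0005, 0, 0.0379, -0.0017, 0.0005, 0, 0.0379, -0.0017, 0.0005, 0, 0.0379, -0.0017, 0.0005, 0, 0, 0, 0, -0.105, 0, 0, 0, -0.105, 0, 0, 0, -0.105, 0, 0, 0, 0, 0, 0, 0, 0]}}

```text
clock: 28.45
tcp_pos: [0.6149, 0.1887, 0.1494]
ee_rot: [0.691, 0.723, -0.001, -0.0]
force: [-0.0, -0.6, 0.1]
finger_gap: 0.0878
```

```bash
python3 look.py w14
```

```text
28.45 [0.6149 0.1887 0.1494] yaw 92.54 dq 0.0065 F [-0.  -0.6  0.1]
0.79 [317. 216.  63. 158.] [41. 42. 41.] [613.8 191.  130.4  50.1] 2.6
0.72 [498. 328.  48.  47.] [ 37.  73. 131.] [699.9 356.4  56.7  25.3] 52.4
```

View pics/w14.png

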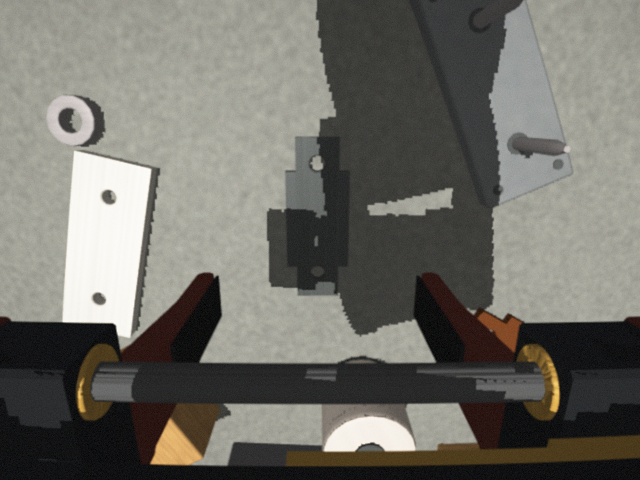

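{"api": "jog_arm", "payload": {"increments": [0.0004, 0.001, 0.03, 0, 0, 0, 0.04, 0, 0, 0, 0.04, 0, 0, 0, 0.02, 0, 0, 0, 0.01, 0, 0, 0, 0.0065, 0, 0, 0, 0, 0, 0, 0, 0, 0]}}

```text
clock: 29.35
tcp_pos: [0.6172, 0.1894, 0.005]
ee_rot: [0.69, 0.723, 0.001, 0.0]
force: [-0.6, -0.3, -0.3]
finger_gap: 0.0876
```

{"api": "jog_arm", "payload": {"increments": [0, 0, 0, 0, 0, 0, 0, 0, 0, 0, 0, 0, 0, 0, 0, 0, 0, 0, 0, 0, 0, 0, 0, 0, 0, 0, 0, 0, 0, 0, 0, 0], "gripper": 0}}

```text
clock: 30.15
tcp_pos: [0.6163, 0.1892, 0.004]
ee_rot: [0.69, 0.724, 0.0, 0.0]
force: [-1.6, -0.6, 2.4]
finger_gap: 0.0494
```

Run:
```python
from h import *
print(env.read_state()['tcp_pos'],jog(.4885,-.3657,.12,74.8))
```

```text
[0.61634931 0.18917837 0.00395637] (array([-0.5482, -0.1539, -0.116 ]), np.float64(0.3125))
```

{"api": "jog_arm", "payload": {"increments": [0, 0, -0.015, 0, 0, 0, -0.035, 0, 0, 0, -0.045, 0, -0.0232, -0.0049, -0.021, 0, -0.0375, -0.0106, 0, 0, -0.0375, -0.0106, 0, 0, -0.0375, -0.0106, 0, 0, -0.0375, -0.0106, 0, 0, -0.0375, -0.0106, 0, 0, -0.0375, -0.0106, 0, 0, -0.0375, -0.0106, 0, 0, -0.0375, -0.0106, 0, 0, -0.0375, -0.0106, 0, 0, -0.0375, -0.0106, 0, 0, -0.0375, -0.0106, 0, 0, -0.0375, -0.0106, 0, 0, -0.0375, -0.0106, 0, 0, -0.0375, -0.0112, 0, 0, 0, 0, 0, 0, 0, 0, 0, 0]}}

```text
clock: 32.15
tcp_pos: [0.4878, -0.3661, 0.12]
ee_rot: [0.691, 0.723, 0.0, -0.0]
force: [0.1, -0.5, -4.0]
finger_gap: 0.0495
```

{"api": "jog_arm", "payload": {"increments": [0, 0, 0, 0.104, 0, 0, 0, 0.104, 0, 0, 0, 0.104, 0, 0, 0, 0, 0, 0, 0, 0]}}

```text
clock: 32.65
tcp_pos: [0.4887, -0.3645, 0.12]
ee_rot: [0.793, 0.609, 0.0, -0.0]
force: [-0.7, -0.4, -3.0]
finger_gap: 0.0495
```

```bash
python3 hv.py w15 .004
python3 - <<'E'
from h import *
print(jog(.4878,-.3653,.092,74.8))
E
```

```text
32.65 [ 0.4887 -0.3645  0.12  ] yaw 75.06 dq 0.0075 F [-0.7 -0.4 -3. ]
tip below hole appears shifted by (0.1mm px) [  4.2 -69.  -39.8]
(array([-0.0008, -0.0007,  0.0279]), np.float64(0.004))
```

View pics/w15h.png

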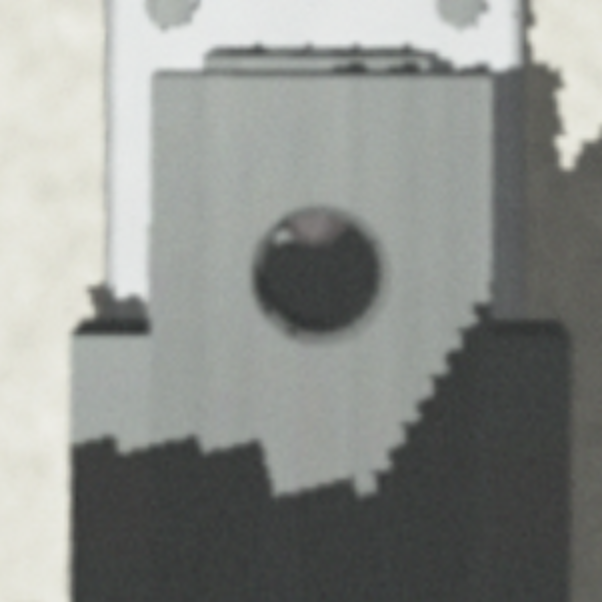

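{"api": "jog_arm", "payload": {"increments": [-0.0007, 0.0015, 0.012, 0.003, 0, 0, 0.011, 0, 0, 0, 0.004, 0, 0, 0, 0, 0, 0, 0, 0, 0]}}

```text
clock: 33.2
tcp_pos: [0.4896, -0.3667, 0.0925]
ee_rot: [0.795, 0.606, -0.0, -0.0]
force: [-0.3, -0.1, -3.9]
finger_gap: 0.0492
```

```bash
python3 hv.py w16 .004
```

```text
33.2 [ 0.4896 -0.3667  0.0925] yaw 74.66 dq 0.0121 F [-0.3 -0.1 -3.9]
tip below hole appears shifted by (0.1mm px) [  1.8 -29.9 -39.7]
```

View pics/w16h.png

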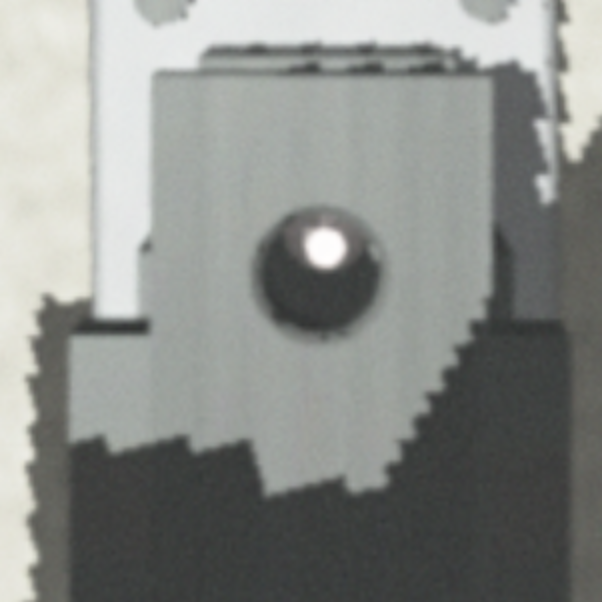

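{"api": "jog_arm", "payload": {"increments": [0.0004, 0.0005, 0.005, -0.002, 0, 0, 0.006, 0, 0, 0, 0.006, 0, 0, 0, 0.008, 0, 0, 0, 0.009, 0, 0, 0, 0.005, 0, 0, 0, 0.002, 0, 0, 0, 0.0015, 0, 0, 0, 0.001, 0, 0, 0, 0, 0]}}

```text
clock: 34.25
tcp_pos: [0.4904, -0.3664, 0.0494]
ee_rot: [0.795, 0.607, 0.0, 0.0]
force: [-0.5, 1.1, -3.5]
finger_gap: 0.0493
```

{"api": "jog_arm", "payload": {"increments": [0, 0, 0.0008, 0, 0, 0, 0, 0]}}

```text
clock: 34.45
tcp_pos: [0.4905, -0.3664, 0.0487]
ee_rot: [0.795, 0.607, 0.0, 0.0]
force: [0.6, 1.4, -2.9]
finger_gap: 0.0492
```

{"api": "jog_arm", "payload": {"increments": [0, 0, 0, 0, 0, 0, 0, 0, 0, 0, 0, 0, 0, 0, 0, 0, 0, 0, -0.02, 0, 0, 0, -0.04, 0, 0, 0, -0.04, 0, 0, 0, -0.01, 0, 0, 0, 0, 0, 0, 0, 0, 0], "gripper": 100}}

```text
clock: 35.45
tcp_pos: [0.4897, -0.366, 0.1576]
ee_rot: [0.795, 0.607, -0.0, -0.001]
force: [-1.2, -0.5, 0.0]
finger_gap: 0.0877
```

```bash
python3 look.py w17 backplate1 .052
python3 - <<'E'
from h import *
cv2.imwrite('pics/s17.png',cv2.resize(viewer.read_camera('scene')[260:400,100:280],None,fx=4,fy=4))
im=viewer.read_camera('top'); c=cam('top')
for q in ('backplate1','cover'):
  for r in models.masks_of('top',q):
    col=np.median(im[r['mask']],axis=0)
    print(round(r['score'],2),np.round(r['box']),col,*rect(c,r['mask'],.012))
E
```

```text
35.45 [ 0.4897 -0.366   0.1576] yaw 74.77 dq 0.0223 F [-1.2 -0.5  0. ]
0.83 [496.  81. 172.  90.] [25. 40. 66.] [ 422.3 -222.8  114.2   44.5] 66.6
0.81 [386. 396.  98.  98.] [ 47.  51. 250.] [ 651.9 -357.6   69.6   41.4] -64.8
0.58 [316. 225.  74. 173.] [55. 56. 54.] [ 487.9 -363.6  130.1   51.5] -15.3
0.48 [318. 174.  65.  -0.] [60. 62. 59.] [ 443.  -371.9    4.1    1.4] 74.6
0.95 [511. 276.  28.  64.] [91.  93.5 91. ] [ 488.3 -378.6  130.5   52.8] -13.6
0.91 [135. 154.  64.  44.] [ 47.  80. 125.] [731.6 381.9 134.4  49.2] 63.5
0.82 [487. 183.  55.  40.] [ 48.  53. 219.] [ 676.9 -336.2  129.5   49.9] -63.3
0.57 [423. 307.  65.  37.] [34. 47. 66.] [ 424.8 -202.3  127.    47.1] 67.7
0.57 [314. 196.  48.  83.] [226. 234. 236.] [646.4  15.9 152.4  61.1] -11.1
```

View pics/s17.png

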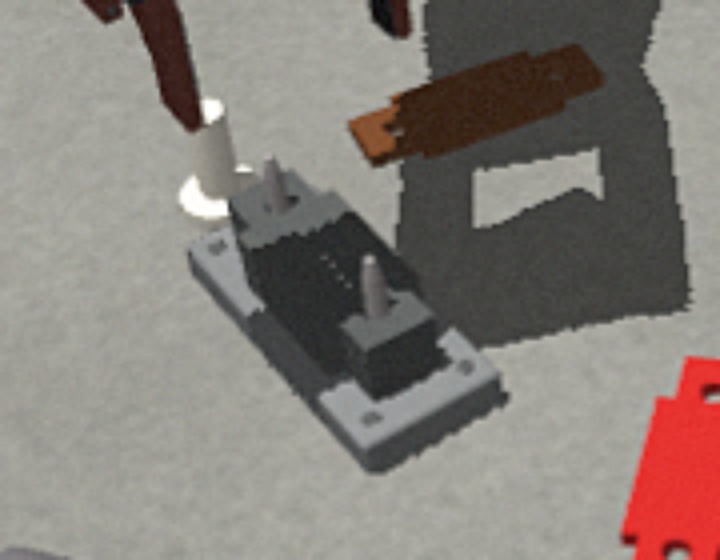

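View pics/w17.png

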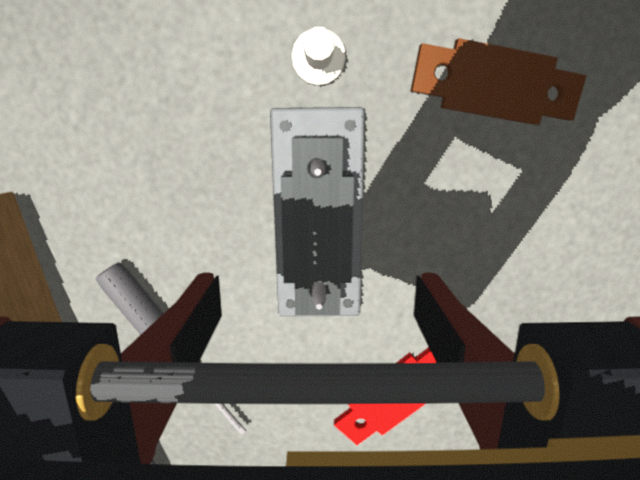

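All four backplates lie flush in one stack: scene crop shows an even stack with both pins through, and the marker untouched. Next is the cover; I'll check the clearance to the wooden block.

Run:
```python
from h import *
print(jog(.646,.0155,.2,78.9))
```

```text
(array([ 0.4093,  0.0503, -0.0424]), np.float64(-0.0721))
```

{"api": "jog_arm", "payload": {"increments": [0.041, 0.005, -0.0042, 0, 0.041, 0.005, -0.0042, 0, 0.041, 0.005, -0.0042, 0, 0.041, 0.005, -0.0042, 0, 0.041, 0.005, -0.0042, 0, 0.041, 0.005, -0.0042, 0, 0.041, 0.005, -0.0042, 0, 0.041, 0.005, -0.0042, 0, 0.041, 0.005, -0.0042, 0, 0.041, 0.005, -0.0042, 0, 0, 0, 0, -0.072, 0, 0, 0, 0, 0, 0, 0, 0]}}

```text
clock: 37.05
tcp_pos: [0.6458, 0.0158, 0.1999]
ee_rot: [0.773, 0.635, -0.001, -0.0]
force: [-0.5, 0.6, -0.1]
finger_gap: 0.0877
```

```bash
python3 look.py w18 cover .012
```

```text
37.05 [0.6458 0.0158 0.1999] yaw 78.8 dq 0.0152 F [-0.5  0.6 -0.1]
0.58 [318. 206.  69. 158.] [247. 251. 252.] [645.2  17.3 150.6  61.1] -11.5
```

View pics/w18.png

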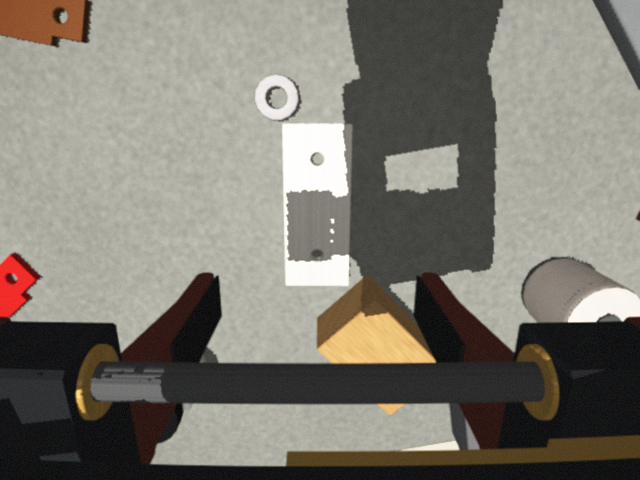

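{"api": "jog_arm", "payload": {"increments": [0, -0.001, 0.04, 0.004, 0, 0, 0.04, 0, 0, 0, 0.04, 0, 0, 0, 0.04, 0, 0, 0, 0.02, 0, 0, 0, 0.01, 0, 0, 0, 0.0065, 0, 0, 0, 0, 0, 0, 0, 0, 0]}}

```text
clock: 38.05
tcp_pos: [0.6462, 0.016, 0.0053]
ee_rot: [0.774, 0.634, 0.001, 0.001]
force: [-1.3, 0.6, 0.3]
finger_gap: 0.0879
```

{"api": "jog_arm", "payload": {"increments": [0, 0, 0, 0, 0, 0, 0, 0, 0, 0, 0, 0, 0, 0, 0, 0, 0, 0, 0, 0, 0, 0, 0, 0, 0, 0, 0, 0], "gripper": 0}}

```text
clock: 38.75
tcp_pos: [0.6455, 0.0162, 0.0045]
ee_rot: [0.773, 0.634, 0.0, 0.0]
force: [-2.0, -0.0, 6.2]
finger_gap: 0.0596
```

Run:
```python
from h import *
print(env.read_state()['tcp_pos'],jog(.489,-.366,.12,74.8))
```

```text
[0.6454639  0.01621026 0.00445247] (array([-0.4055, -0.0783, -0.1156]), np.float64(0.0675))
```

{"api": "jog_arm", "payload": {"increments": [0, 0, -0.01, 0, 0, 0, -0.03, 0, 0, 0, -0.045, 0, -0.0155, -0.0013, -0.0306, 0, -0.039, -0.0077, 0, 0, -0.039, -0.0077, 0, 0, -0.039, -0.0077, 0, 0, -0.039, -0.0077, 0, 0, -0.039, -0.0077, 0, 0, -0.039, -0.0077, 0, 0, -0.039, -0.0077, 0, 0, -0.039, -0.0077, 0, 0, -0.039, -0.0077, 0, 0, -0.039, -0.0077, 0, 0, 0, 0, 0, 0.068, 0, 0, 0, 0, 0, 0, 0, 0]}}

```text
clock: 40.45
tcp_pos: [0.4885, -0.3654, 0.1195]
ee_rot: [0.794, 0.608, -0.0, -0.0]
force: [0.5, 0.2, -2.8]
finger_gap: 0.0597
```

```bash
python3 hv.py w19 .0075
python3 - <<'E'
from h import *
print(jog(.4878,-.3653,.092,74.8))
E
```

```text
40.45 [ 0.4885 -0.3654  0.1195] yaw 74.86 dq 0.0143 F [ 0.5  0.2 -2.8]
tip below hole appears shifted by (0.1mm px) [  4.4 -73.8 -74.6]
(array([-0.0003, -0.0009,  0.0275]), np.float64(0.0017))
```

View pics/w19h.png

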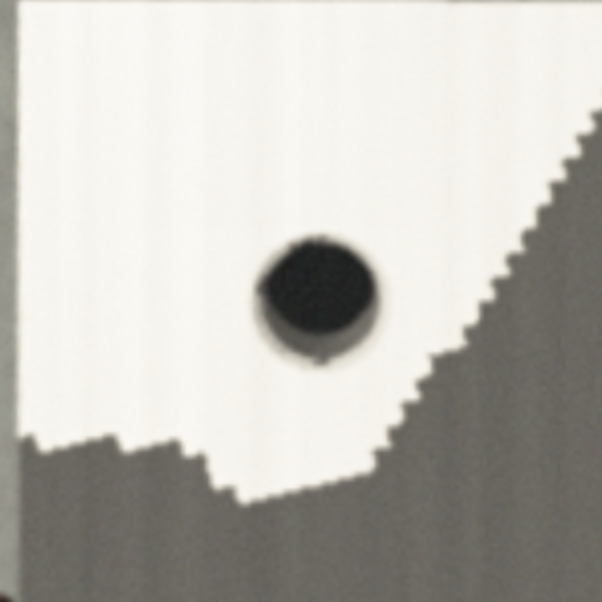

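{"api": "jog_arm", "payload": {"increments": [-0.0003, -0.0012, 0.012, 0.002, 0, 0, 0.011, 0, 0, 0, 0.003, 0, 0, 0, 0, 0, 0, 0, 0, 0]}}

```text
clock: 41.0
tcp_pos: [0.4877, -0.3658, 0.0934]
ee_rot: [0.795, 0.607, -0.0, -0.0]
force: [-0.3, -0.2, -3.0]
finger_gap: 0.0598
```

```bash
python3 hv.py w20 .0075
```

```text
41.0 [ 0.4877 -0.3658  0.0934] yaw 74.68 dq 0.0096 F [-0.3 -0.2 -3. ]
tip below hole appears shifted by (0.1mm px) [  2.3 -37.8 -74.9]
```

View pics/w20h.png

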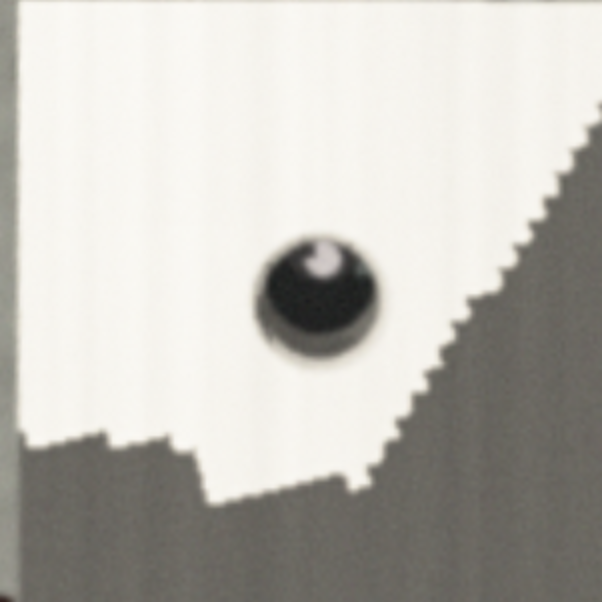

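{"api": "jog_arm", "payload": {"increments": [0.0003, -0.0002, 0.005, 0, 0, 0, 0.006, 0, 0, 0, 0.006, 0, 0, 0, 0.008, 0, 0, 0, 0.005, 0, 0, 0, 0.003, 0, 0, 0, 0.002, 0, 0, 0, 0.001, 0, 0, 0, 0, 0]}}

```text
clock: 41.95
tcp_pos: [0.4875, -0.3655, 0.0576]
ee_rot: [0.795, 0.606, 0.0, -0.0]
force: [0.4, 2.0, -3.2]
finger_gap: 0.0598
```

{"api": "jog_arm", "payload": {"increments": [0, 0, 0.0008, 0, 0, 0, 0, 0]}}

```text
clock: 42.15
tcp_pos: [0.4875, -0.3655, 0.057]
ee_rot: [0.795, 0.606, 0.0, 0.0]
force: [0.5, 2.8, -2.4]
finger_gap: 0.0597
```

{"api": "jog_arm", "payload": {"increments": [0, 0, 0, 0, 0, 0, 0, 0, 0, 0, 0, 0, 0, 0, 0, 0, 0, 0, -0.02, 0, 0, 0, -0.04, 0, 0, 0, -0.04, 0, 0, 0, -0.02, 0, 0, 0, 0, 0, 0, 0, 0, 0], "gripper": 100}}

```text
clock: 43.15
tcp_pos: [0.4873, -0.3655, 0.1766]
ee_rot: [0.795, 0.606, 0.0, 0.0]
force: [-0.3, 0.5, -0.9]
finger_gap: 0.088
```

```bash
python3 look.py w21 cover .064
python3 - <<'E'
from h import *
im=viewer.read_camera('scene')
cv2.imwrite('pics/s21.png',cv2.resize(im[260:400,100:280],None,fx=4,fy=4))
st=env.read_state(); c=cam('wrist',st)
m=R.from_quat(st['ee_rot']).as_matrix()
for r in models.masks_of('wrist','marker'):print(r['score'],r['box'])
E
```

```text
43.15 [ 0.4873 -0.3655  0.1766] yaw 74.66 dq 0.0294 F [-0.3  0.5 -0.9]
0.79 [321. 229.  87. 197.] [248. 251. 252.] [ 488.4 -363.5  149.5   60.3] -15.4
0.7 [317.9, 64.3, 48.9, 51.2]
```

View pics/s21.png

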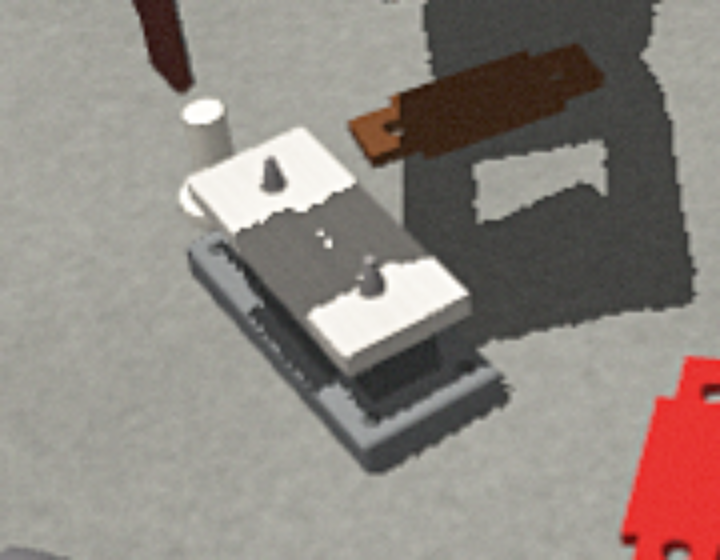

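View pics/w21.png

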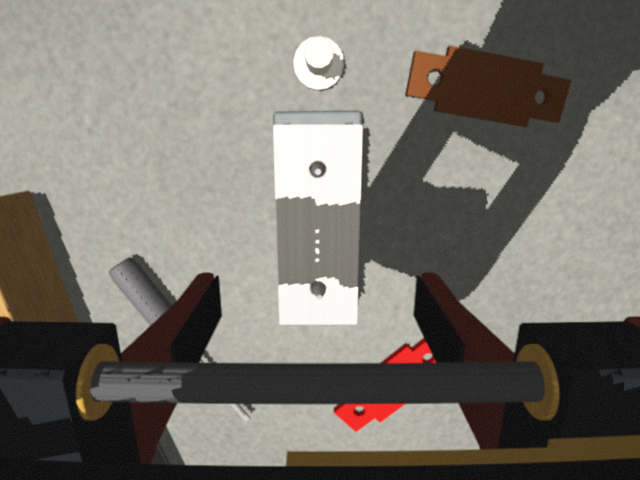

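Cover lies flush: wrist view shows it centred at (318,225), square to the stand, and the scene crop shows no gap. Now the marker.

Run:
```python
from h import *
st=env.read_state(); c=cam('wrist',st)
m=R.from_quat(st['ee_rot']).as_matrix(); im=np.load('last.npy')
r=models.masks_of('wrist','marker')[0]; 
for px,z in [((318,63.5),.01),((319,50),.06)]:
    p=toplane(c,[px],z)[0]; print(p, (p-st['tcp_pos'])@m)
p=toplane(c,[(293,63),(344,63),(318,38),(318,90)],.01); print(p[:,:2],np.linalg.norm(p[0]-p[1]),np.linalg.norm(p[2]-p[3]))
cv2.imwrite('pics/m.png',cv2.resize(im[20:110,270:370],None,fx=6,fy=6,interpolation=cv2.INTER_CUBIC))
```

```text
[ 0.37005219 -0.33014147  0.01      ] [ 0.00263281 -0.12123786  0.16544786]
[ 0.36877678 -0.32926443  0.06      ] [ 0.00319548 -0.12283258  0.1154525 ]
[[ 0.36449502 -0.34882973]
 [ 0.37505895 -0.31048918]
 [ 0.35220373 -0.32522699]
 [ 0.38907891 -0.33538007]] 0.03976926218557209 0.038247396629949824
```

View pics/m.png

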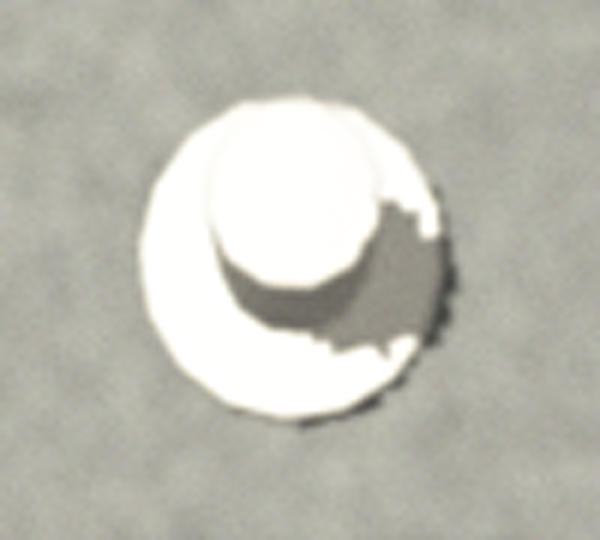

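{"api": "jog_arm", "payload": {"increments": [0.001, -0.03, 0, 0, 0, -0.03, 0, 0, 0, -0.03, 0, 0, 0, -0.031, 0, 0, 0, 0, 0, 0, 0, 0, 0.03, 0, 0, 0, 0.04, 0, 0, 0, 0.035, 0, 0, 0, 0.025, 0, 0, 0, 0.014, 0, 0, 0, 0.01, 0, 0, 0, 0, 0, 0, 0, 0, 0]}}

```text
clock: 44.7
tcp_pos: [0.3716, -0.3331, 0.0234]
ee_rot: [0.795, 0.606, 0.0, 0.001]
force: [0.5, -0.0, 0.3]
finger_gap: 0.0879
```

{"api": "jog_arm", "payload": {"increments": [0, 0, 0, 0, 0, 0, 0, 0, 0, 0, 0, 0, 0, 0, 0, 0, 0, 0, 0, 0, 0, 0, 0, 0, 0, 0, 0, 0, 0, 0, 0, 0, 0, 0, 0, 0], "gripper": 0, "grip_force": 15}}

```text
clock: 45.6
tcp_pos: [0.371, -0.3326, 0.0228]
ee_rot: [0.795, 0.606, -0.0, -0.0]
force: [0.6, -0.8, -0.6]
finger_gap: 0.0198
```

```bash
python3 look.py w22 marker .03
```

```text
45.6 [ 0.371  -0.3326  0.0228] yaw 74.66 dq 0.0041 F [ 0.6 -0.8 -0.6]
0.58 [320. 303.  78. 115.] [156. 169. 173.] [ 371.9 -328.9   57.    31.6] -8.7
```

View pics/w22.png

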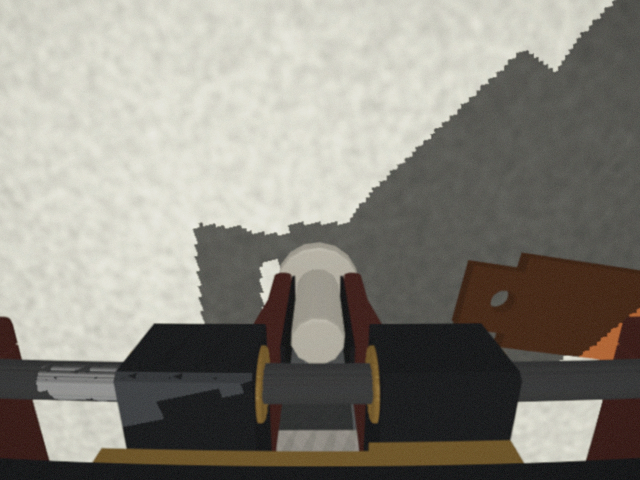

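Run:
```python
from h import *
print(jog(.4875,-.3655,.15))
```

```text
(array([-0.0009,  0.1211, -0.1273]), None)
```

{"api": "jog_arm", "payload": {"increments": [0, 0, -0.01, 0, 0, 0, -0.03, 0, 0, 0, -0.045, 0, 0, 0, -0.043, 0, 0, 0, 0, 0]}}

```text
clock: 46.2
tcp_pos: [0.3736, -0.3351, 0.1565]
ee_rot: [0.795, 0.606, 0.001, 0.005]
force: [0.6, 0.3, -0.2]
finger_gap: 0.0199
```

{"api": "jog_arm", "payload": {"increments": [-0.0009, 0.02, 0, 0, 0, 0.03, 0, 0, 0, 0.03, 0, 0, 0, 0.03, 0, 0, 0, 0.0111, 0, 0, 0, 0, 0, 0, 0, 0, 0.025, 0, 0, 0, 0.015, 0, 0, 0, 0, 0, 0, 0, 0, 0]}}

```text
clock: 47.2
tcp_pos: [0.4866, -0.3653, 0.1106]
ee_rot: [0.795, 0.606, -0.0, -0.001]
force: [0.4, -0.1, -0.5]
finger_gap: 0.0196
```

```bash
python3 look.py w23 marker .09
python3 - <<'E'
from h import *
im=viewer.read_camera('scene')
cv2.imwrite('pics/s23.png',cv2.resize(im[230:380,110:260],None,fx=4,fy=4))
E
```

```text
47.2 [ 0.4866 -0.3653  0.1106] yaw 74.64 dq 0.0218 F [ 0.4 -0.1 -0.5]
0.6 [318. 302.  79. 120.] [138. 150. 154.] [ 500.7 -364.7   67.6   37.4] -8.9
```

View pics/w23.png

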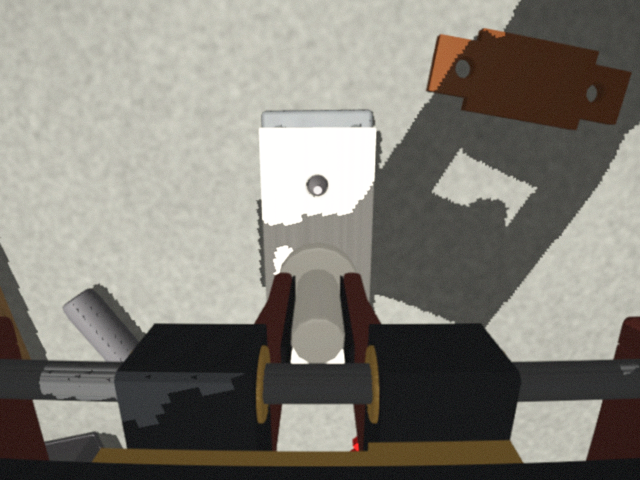

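View pics/s23.png

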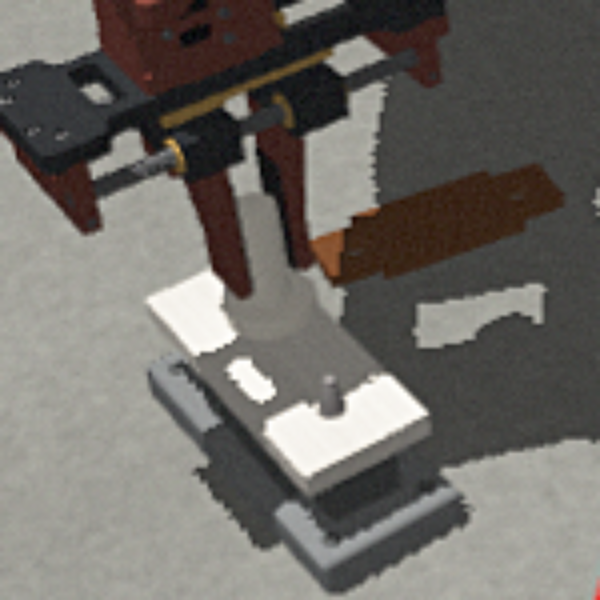

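{"api": "jog_arm", "payload": {"increments": [0, 0, 0.01, 0, 0, 0, 0.007, 0, 0, 0, 0.004, 0, 0, 0, 0.002, 0, 0, 0, 0, 0]}}

```text
clock: 47.85
tcp_pos: [0.4874, -0.3654, 0.0873]
ee_rot: [0.795, 0.606, -0.0, -0.0]
force: [0.2, -0.1, -0.7]
finger_gap: 0.0197
```

{"api": "jog_arm", "payload": {"increments": [0, 0, 0.0005, 0, 0, 0, 0, 0]}}

```text
clock: 48.05
tcp_pos: [0.4877, -0.3657, 0.0875]
ee_rot: [0.795, 0.606, 0.0, 0.0]
force: [-0.7, 1.0, -0.9]
finger_gap: 0.0198
```

{"api": "jog_arm", "payload": {"increments": [0, 0, 0, 0, 0, 0, 0, 0, 0, 0, 0, 0, 0, 0, 0, 0, 0, 0, 0, 0, 0, 0, -0.02, 0, 0, 0, -0.04, 0, 0, 0, -0.04, 0, 0, 0, -0.03, 0, 0, 0, 0, 0, 0, 0, 0, 0, 0, 0, 0, 0], "gripper": 60}}

```text
clock: 49.25
tcp_pos: [0.4868, -0.3649, 0.2159]
ee_rot: [0.795, 0.606, -0.0, -0.001]
force: [-0.0, -0.6, 0.0]
finger_gap: 0.0525
```

```bash
python3 look.py w24 marker .074
python3 - <<'E'
from h import *
im=viewer.read_camera('scene')
cv2.imwrite('pics/s24.png',cv2.resize(im[230:380,110:260],None,fx=4,fy=4))
cv2.imwrite('pics/t24.png',viewer.read_camera('top'))
E
```

```text
49.25 [ 0.4868 -0.3649  0.2159] yaw 74.66 dq 0.0114 F [-0.  -0.6  0. ]
0.74 [319. 226.  50.  57.] [136. 147. 151.] [ 488.6 -362.6   44.3   39.2] 15.8
```

View pics/w24.png

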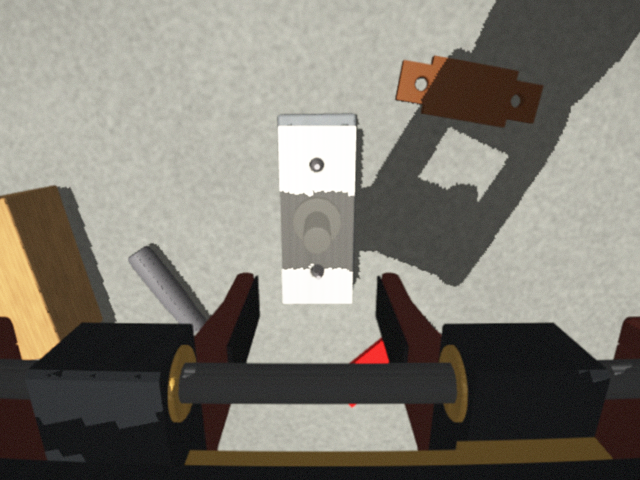

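View pics/s24.png

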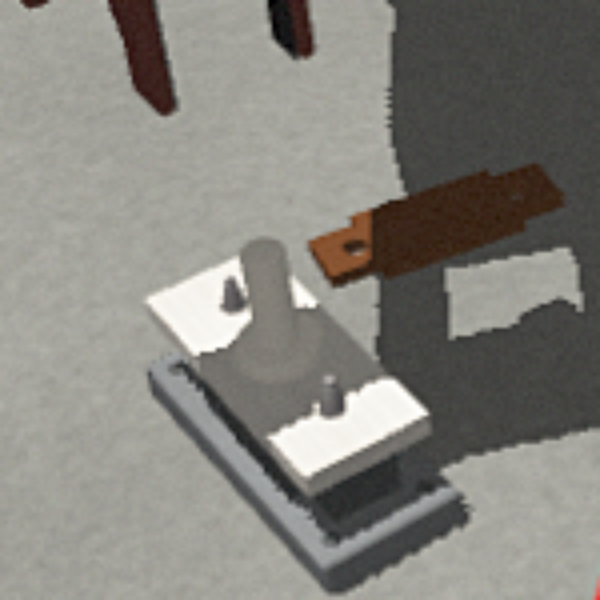

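View pics/t24.png

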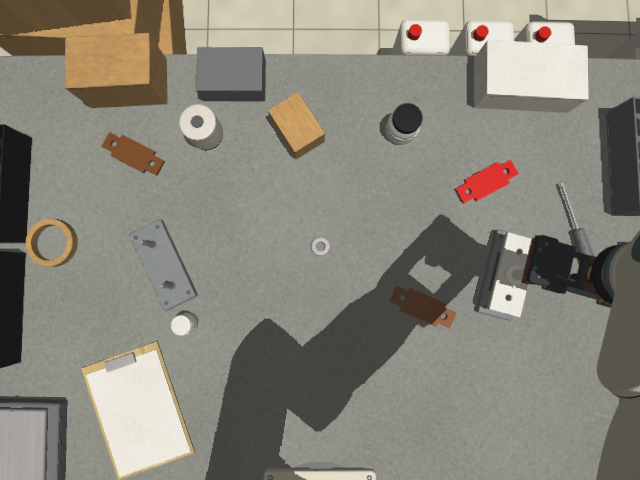

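Marker stands upright on the middle of the cover: in the wrist view its foot is at about (317,221), between the pins at (316,165) and (317,270). The top view shows the tin still at (183,323) and the left stand empty. Handing in.

Run:
```python
from plant import env
print(env.sign_off())
```

```text
the job is handed in; nothing more can be done
None
```

The brake order is made up on the right stand, the one with the marker, and I handed it in at about 49 s of the 210 s. Sign-off gives no verdict, so what follows is from my own checks.

- **Plates:** All four dark steel backplates were lowered over both pins and lie flush. I lined each one up by looking through its near hole at the pin tip before lowering. No dark backplates remained loose.
- **Cover:** It sits flush on top. The wrist camera put it within about 1–2 mm of the stand's centre and within 0.5° of its direction.
- **Marker:** It stands upright on the middle of the cover, released, with the gripper about 13 cm clear above where it let go.
- **Left alone:** The last top view showed the tin in its place, the left stand empty, and the brown and red look-alikes not moved.

**Disagreements:** The wrist camera sits about 2 mm off the tool centre sideways, which I allowed for. The top camera placed the upper plates about 15 mm to one side. I put that down to working out their position at the wrong height, because the wrist and scene views showed them centred.

The contact force was never above about 6 N.

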